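# Hang the dip baskets to dry and start the drying timer

### The arm

A 6-joint arm with a two-finger parallel gripper is mounted at the origin on the work surface. World frame = base frame: x ahead of the robot, y to its left, z up, the work surface at z = 0. Lengths are in mm, angles in rad, forces in N, time in s.
With the tool pointing down it reaches from about 350 to 775 mm from the base axis. Payload 7.3 kg.
Tool frame: the origin (TCP) lies between the finger pads; the fingertips stand bot.tip_extent ahead of it and the grasp point (between the pads) lies 6 mm ahead of it (bot.tip_extent is the distance from the TCP to the fingertips, in mm); x points along the fingers, y is the direction in which the jaws open and shut, and the axes are right-handed (so a half turn about x gives the same grasp; the last joint's range is limited). The gripper opens to 92 mm and grips with 3 to 60 N. Pads are 19 mm wide; open, the fingers measure 130 mm over their backs; the gripper's body (75 mm by 190 mm) begins 47 mm behind the grasp point.
Start: joints at [1.182, 0.342, 1.524, -0, 1.275, -0.146], TCP at [126.204, 509.622, 251.741] pointing down, gripper open.
Joint ranges: [-2.53, 2.53], [-0.77, 2.02], [0.04, 2.7], [-1, 4.14], [0.28, 2.66], [-3.11, 3.11]. Speed limits (rad/s): [2.57, 2.57, 3.14, 3.14, 3.14, 3.14].

### API

Orientations are given as [roll, pitch, yaw] about the fixed x, y, z axes, in that order (R = Rz(yaw) Ry(pitch) Rx(roll)).
In Python, from plant import bot, capture, workorder gives the robot as it stands. The module is installed in compiled form; this text tells all that it offers.
- The arm moves only by the shell command python3 -m crank 'ROWS'. ROWS is JSON, a list of rows, each an object with "linear": the shift along the tool's x, y, z in cm, a list of three; "delta_rot": the turn, a rotation vector about the tool's x, y, z in degrees, a list of three; "fingers": the opening, from 0 (shut) to 1 (fully open). In form: [{"linear": [x, y, z], "delta_rot": [wx, wy, wz], "fingers": fingers}, ...]. A call has exactly 5 rows; each row shifts and turns the commanded pose from where the row before left it, along the tool's axes as they then stand; what a row does not reach is not made up. A row lasts 1/10 s, in which the tool goes at most 50 mm and 8.59 degrees, less where a joint would pass 70% of its speed; a pose out of reach is approached as far as the arm can. A call with a gripper value outside its range is refused whole. The fingers move at their own pace and stop on an object; the grip force is fixed at half the most. Time passes only in rows, so rows that do not move let the fingers close, or fill a call up. It gives the time, the measured TCP pose, the force and the opening at its end, in the units of the state.
- bot.get_obs(): the state, without advancing time (a new reading comes with each control period).
- capture(name): name is "scene" or "side" or "wrist"; returns a dict with "image" (480x640x3 uint8, blue, green, red), "mtx" (3x3 intrinsics, pixels), "dist_coeffs" ([k1, k2, p1, p2, k3] as OpenCV has them; the pictures are not rectified), "pose" (4x4, takes a point from camera to world coordinates). Camera axes: x right, y down, z forward; pixel columns grow to the right and rows downward; lengths in mm; the calibration is good to about 2 mm. A picture is of the moment at which its call begins. There is no depth.
- workorder.close_job(): hands the job in, once; it reports no verdict.
The state is a dict: "time": time; "joint_positions": joint angles; "dq": joint speeds; "tau": joint torques, N m; "tool_pos": TCP position; "tcp_rot": TCP orientation; "contact_force": force on the tool from outside, world axes, zero at the start; "moment": the same for the moment, N m; "grip_width": finger opening in mm.
Only numpy, scipy, OpenCV 4.12 (cv2) and the standard library are available. Lean on these libraries where they do the work, as an engineer would, in place of code of your own. Each camera call takes 0.05 s, during which the arm holds its last target. There are 200 camera calls.

### The job

Hang every dip basket by its handle on the drying rack, one basket to a hook. When all of them hang, wind the timer's key clockwise, in several part turns, until it is fully wound; last, push the red start lever right over, away from the key. At the end the baskets should hang quietly, and the beaker, bottle and jar should still stand where they were.

Things in the scene. Friction and masses are not known exactly. Their poses are not given: they have to be found in the camera images.
- rack: fixed open steel drying rack: a 14 mm rail, centre 202 mm up, on two posts 450 mm apart, with four hooks 115 mm apart. Origin on the bench midway below the row of hook saddles; -x is the way the hooks point (roughly to the robot), y runs along the rail. Posts and rail stand 55 mm behind (+x of) the saddles
- timer: fixed white drying timer box, 220 x 120 x 50 mm high. Origin at the centre of its underside; x (long way) points from the key (near the robot) to the start lever (far end), z up
- timer_key (a joint): how far the timer's sprung winding key is wound, rad: 0 unwound, grows as the key is turned clockwise seen from above, to a stop at 6.0 (fully wound; the key's red end then points at the red tick of the dial). It starts part-wound and needs about 0.08 to 0.15 N m; it stays where it is let go, so it can be wound by repeated partial turns
- timer_key_grip (a point): point on the winding key's vertical axis at gripping height, 84 mm above the bench (34 mm above the timer's top). The key is an upright brass wing 56 mm long (along this point's x axis; red at the +x end), 10 mm thick (along y), reaching from 12 to 50 mm above the timer's top. This frame turns with the key
- start_lever (a joint): red start lever on the far end of the timer, rad: 0 off (leaning back to the key, along the timer's -x), about 1.0 on (pushed over along the timer's +x). It stays where it is left
- start_lever_tip (a point): tip of the start lever, which is about 60 mm long and pivots just above the timer's top about an axis along the timer's y
- hook0 (a point): hook 0: where the centre of a hung handle bar rests, in the hook's saddle, 198 mm above the bench; axes as the rack. The hook is an 8 mm rod. From the saddle (rod centre 8 mm below this point) it rises 18 mm to a 12 mm round black tip 20 mm out along -x, and rises 12 mm to the rail, 55 mm along +x
- hook1 (a point): hook 1: where the centre of a hung handle bar rests, in the hook's saddle, 198 mm above the bench; axes as the rack. The hook is an 8 mm rod. From the saddle (rod centre 8 mm below this point) it rises 18 mm to a 12 mm round black tip 20 mm out along -x, and rises 12 mm to the rail, 55 mm along +x
- hook2 (a point): hook 2: where the centre of a hung handle bar rests, in the hook's saddle, 198 mm above the bench; axes as the rack. The hook is an 8 mm rod. From the saddle (rod centre 8 mm below this point) it rises 18 mm to a 12 mm round black tip 20 mm out along -x, and rises 12 mm to the rail, 55 mm along +x
- hook3 (a point): hook 3: where the centre of a hung handle bar rests, in the hook's saddle, 198 mm above the bench; axes as the rack. The hook is an 8 mm rod. From the saddle (rod centre 8 mm below this point) it rises 18 mm to a 12 mm round black tip 20 mm out along -x, and rises 12 mm to the rail, 55 mm along +x
- basket0: wire dip basket of cleaned parts, 56 (x) x 70 (y) x 45 mm high, about 180 g; all alike, and alike turned half round. Origin: centre of its underside, z up. A rigid handle arch of 8 mm rod stands over its middle in the y-z plane; on top of the arch is an upright green grip, 14 (x) x 30 (y) mm, from 103 to 149 mm above the underside. May be absent
- basket0_bar (a point): centre of the handle bar of basket0 (top of the arch, along y), 100 mm above its underside; same axes as the basket. The arch's legs stand at y = +-33 mm; below the bar is a window 58 mm wide (y) and 50 mm high, through which a hook can pass along x
- basket1: wire dip basket of cleaned parts, 56 (x) x 70 (y) x 45 mm high, about 180 g; all alike, and alike turned half round. Origin: centre of its underside, z up. A rigid handle arch of 8 mm rod stands over its middle in the y-z plane; on top of the arch is an upright green grip, 14 (x) x 30 (y) mm, from 103 to 149 mm above the underside. May be absent
- basket1_bar (a point): centre of the handle bar of basket1 (top of the arch, along y), 100 mm above its underside; same axes as the basket. The arch's legs stand at y = +-33 mm; below the bar is a window 58 mm wide (y) and 50 mm high, through which a hook can pass along x
- basket2: wire dip basket of cleaned parts, 56 (x) x 70 (y) x 45 mm high, about 180 g; all alike, and alike turned half round. Origin: centre of its underside, z up. A rigid handle arch of 8 mm rod stands over its middle in the y-z plane; on top of the arch is an upright green grip, 14 (x) x 30 (y) mm, from 103 to 149 mm above the underside. May be absent
- basket2_bar (a point): centre of the handle bar of basket2 (top of the arch, along y), 100 mm above its underside; same axes as the basket. The arch's legs stand at y = +-33 mm; below the bar is a window 58 mm wide (y) and 50 mm high, through which a hook can pass along x
- basket3: wire dip basket of cleaned parts, 56 (x) x 70 (y) x 45 mm high, about 180 g; all alike, and alike turned half round. Origin: centre of its underside, z up. A rigid handle arch of 8 mm rod stands over its middle in the y-z plane; on top of the arch is an upright green grip, 14 (x) x 30 (y) mm, from 103 to 149 mm above the underside. May be absent
- basket3_bar (a point): centre of the handle bar of basket3 (top of the arch, along y), 100 mm above its underside; same axes as the basket. The arch's legs stand at y = +-33 mm; below the bar is a window 58 mm wide (y) and 50 mm high, through which a hook can pass along x
- beaker: bystander: empty glass beaker, 68 mm wide, 90 mm high, origin under its centre
- bottle: bystander: amber bottle, 60 mm wide, 130 mm high, origin under its centre
- jar: bystander: white jar with blue cap, 60 mm wide, 70 mm high, origin under its centre

How it is judged:
By the outcome, as a careful person would: the job done as asked, in the order asked, and still so for the second after the job is handed in, with the robot touching nothing.
Of basket0, basket1, basket2, basket3 only 2 to 4 are there at a start; the rules pass over those that are not, and their reading is None.
At some moment in a run one of basket0, basket1, basket2, basket3 may be knocked a few centimetres aside while the robot is not near it.
It also fails if it takes over 210 s, if anything falls off the work surface, if the arm or the gripper's body presses on something with over 40 N, if the wrist force passes 120 N, or if a joint passes its speed limit or range.

## Working session

There is one attempt and no reset: what is moved stays moved. The work goes in short steps, Python scripts to look and compute and a shell command to move; the robot and the scene stay as the last step left them, time stands still between calls to the robot, and variables do not carry over. Pictures are saved under pics/ and viewed, on a budget of 14 in all, crops included, one or two more only if the job needs it, and the job is handed in when it is done.

```bash
mkdir -p pics; cat > h.py <<'E'
import numpy as np, cv2, pickle
from plant import bot, capture, workorder
from scipy.spatial.transform import Rotation as R
def snap(cam,fn):
    d=capture(cam); cv2.imwrite(f'pics/{fn}.png',d['image']); pickle.dump(d,open(f'pics/{fn}.pkl','wb')); return d
def load(fn): return pickle.load(open(f'pics/{fn}.pkl','rb'))
def ray(d,uv):
    n=cv2.undistortPoints(np.array([[uv]],float),d['mtx'],np.array(d['dist_coeffs'],float))[0,0]
    T=np.array(d['pose']); return T[:3,3],T[:3,:3]@np.array([n[0],n[1],1])
def onz(d,uv,z):
    o,v=ray(d,uv); return o+v*(z-o[2])/v[2]
def proj(d,P):
    T=np.linalg.inv(np.array(d['pose'])); r=cv2.Rodrigues(T[:3,:3])[0]
    return cv2.projectPoints(np.array(P,float).reshape(-1,1,3),r,T[:3,3],d['mtx'],np.array(d['dist_coeffs'],float))[0][:,0]
def tri(obs):
    A=np.zeros((3,3));b=np.zeros(3)
    for d,uv in obs:
        o,v=ray(d,uv); v=v/np.linalg.norm(v); M=np.eye(3)-np.outer(v,v); A+=M;b+=M@o
    return np.linalg.solve(A,b)
def st():
    o=bot.get_obs(); print({k:np.round(o[k],3) for k in('time','tool_pos','tcp_rot','contact_force','grip_width','joint_positions')}); return o
E
python3 - <<'E'
from h import *
st(); print(bot.tip_extent)
for c in('scene','side'):
    d=snap(c,c+'0'); print(c,np.round(d['pose'],2),d['mtx'])
print(R.from_euler('xyz',bot.get_obs()['tcp_rot']).as_matrix().round(3))
E
```

```text
{'time': np.float64(0.0), 'tool_pos': array([126.054, 509.273, 251.02 ]), 'tcp_rot': array([-1.723,  1.569, -1.966]), 'contact_force': array([ 0.157,  0.374, -0.281]), 'grip_width': np.float64(91.876), 'joint_positions': array([ 1.182,  0.343,  1.525,  0.   ,  1.275, -0.146])}
25.0
scene [[ 8.60000e-01  2.70000e-01 -4.40000e-01  1.11502e+03]
 [ 5.20000e-01 -4.80000e-01  7.10000e-01 -9.00090e+02]
 [-1.00000e-02 -8.30000e-01 -5.50000e-01  8.67430e+02]
 [ 0.00000e+00  0.00000e+00  0.00000e+00  1.00000e+00]] [[502.57691092   0.         318.79096769]
 [  0.         502.57691092 243.90407322]
 [  0.           0.           1.        ]]
side [[ 9.40000e-01 -2.30000e-01  2.40000e-01  1.50990e+02]
 [-3.30000e-01 -6.20000e-01  7.10000e-01 -1.14995e+03]
 [-1.00000e-02 -7.50000e-01 -6.60000e-01  1.22553e+03]
 [ 0.00000e+00  0.00000e+00  0.00000e+00  1.00000e+00]] [[611.13152886   0.         316.5530346 ]
 [  0.         611.13152886 231.62411038]
 [  0.           0.           1.        ]]
[[-0.001  0.24   0.971]
 [-0.001  0.971 -0.24 ]
 [-1.    -0.001 -0.   ]]
```

View pics/scene0.png

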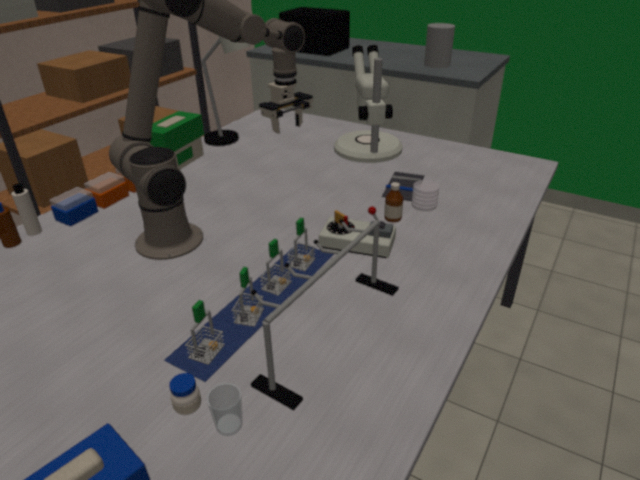

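View pics/side0.png

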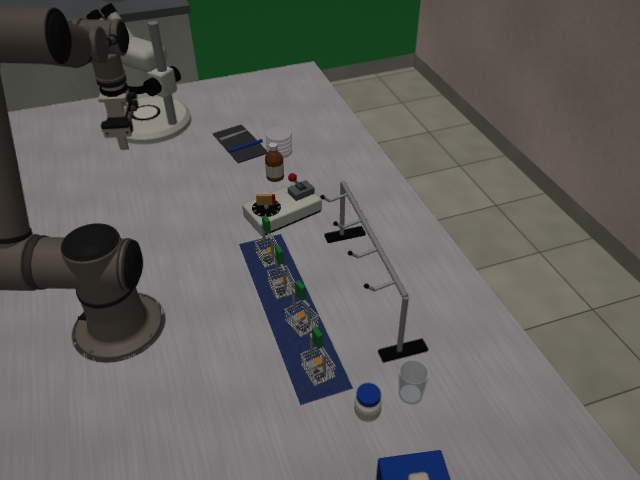

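Scene and side both show four baskets on the blue mat, at scene (207,345), (247,313), (275,280) and (302,257). The rack is beyond them and the timer is at scene (357,235). Next I'll enlarge both views.

```bash
python3 - <<'E'
from h import *
a=load('scene0')['image'][190:400,160:420]; cv2.imwrite('pics/c1.png',cv2.resize(a,(780,630)[:2] if 0 else (743,600),interpolation=cv2.INTER_CUBIC))
b=load('side0')['image'][165:395,230:450]; cv2.imwrite('pics/c2.png',cv2.resize(b,(574,600),interpolation=cv2.INTER_CUBIC))
E
```

```text
(no output)
```

View pics/c1.png

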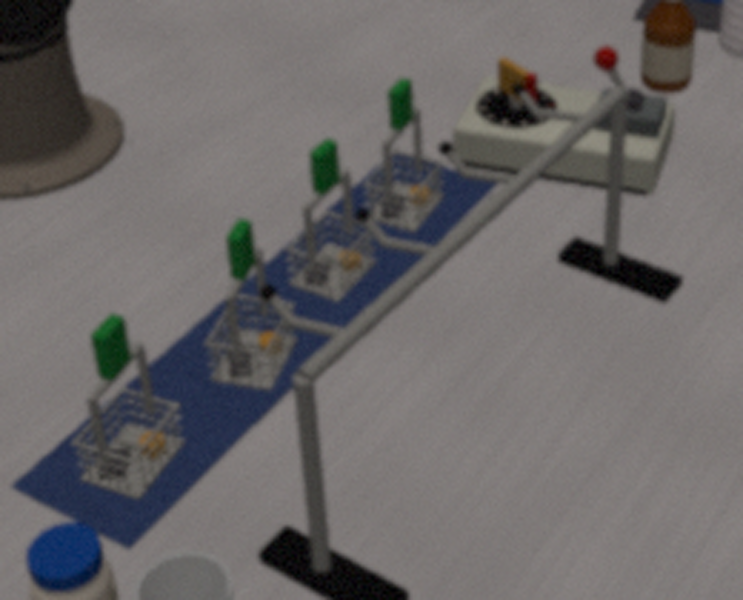

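View pics/c2.png

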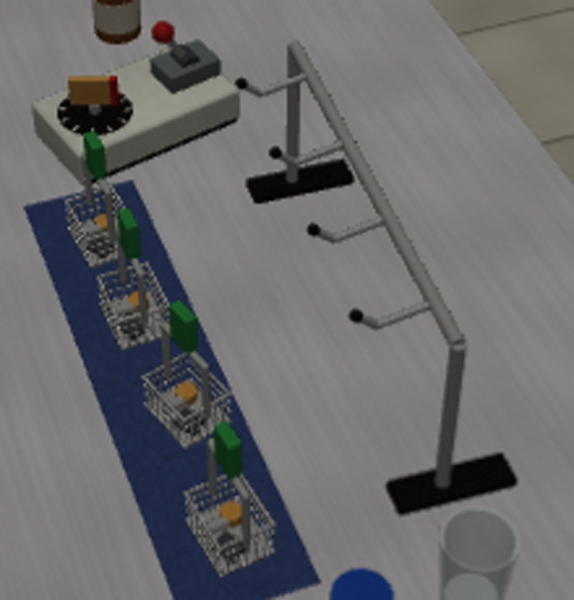

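```bash
cat > fit.py <<'E'
from h import *
from scipy.optimize import minimize
def gmask(d):
    b,g,r=[d['image'][:,:,i].astype(float) for i in range(3)]
    m=((g>1.6*r)&(g>1.4*b)&(g>45)).astype(np.uint8)
    n,l,s,c=cv2.connectedComponentsWithStats(m); return l,s,c
def box(x,y,yaw,z0,h=(7,15)):
    P=np.array([[a*h[0],b*h[1],c] for a in(-1,1) for b in(-1,1) for c in(103,149)],float)
    c,s=np.cos(yaw),np.sin(yaw); return P@np.array([[c,s,0],[-s,c,0],[0,0,1]])+[x,y,z0]
def render(d,P,off,sz,ss=8):
    q=(proj(d,P)-off+.5)*ss
    im=np.zeros((sz[1]*ss,sz[0]*ss),np.uint8); cv2.fillConvexPoly(im,cv2.convexHull(q.astype(np.float32)).astype(int),255)
    return cv2.resize(im,sz,interpolation=cv2.INTER_AREA)/255.
def soft(d,off,sz):
    im=d['image'][off[1]:off[1]+sz[1],off[0]:off[0]+sz[0]].astype(float)
    e=np.clip(im[:,:,1]-(im[:,:,0]+im[:,:,2])/2,0,None); return np.clip(e/np.percentile(e[e>20],60),0,1)
def fitgrip(views,x0,z0=0,yaws=(0,)):
    # views: [(d,off,sz)]
    S=[cv2.GaussianBlur(soft(*v),(0,0),.8) for v in views]
    def f(p): return sum(((cv2.GaussianBlur(render(v[0],box(p[0],p[1],p[2],z0),np.array(v[1]),v[2]),(0,0),1.1)-s)**2).sum() for v,s in zip(views,S))
    best=None
    for y in yaws:
        r=minimize(f,[x0[0],x0[1],y],method='Nelder-Mead',options=dict(initial_simplex=np.array([[x0[0],x0[1],y],[x0[0]+6,x0[1],y],[x0[0],x0[1]+6,y],[x0[0],x0[1],y+.25]]),xatol=.05,fatol=1e-3))
        if best is None or r.fun<best.fun: best=r
    return best
E
python3 - <<'E'
from fit import *
A,B=load('scene0'),load('side0')
c1=lambda u,v:(160+u/2.858,190+v/2.857)
c2=lambda u,v:(230+u/2.609,165+v/2.609)
for n,p,q in [('tip_far',(520,97),(241,84)),('tip',(446,148),(275,153)),('tip',(362,214),(313,230)),('tip_near',(267,292),(356,316)),
 ('railfar',(625,92),(294,44)),('railnear',(304,380),(459,343)),('leverball',(606,58),(163,32)),('keytopleft',(502,62),(70,77)),('keytopR',(534,78),(117,77))]:
    print(n,tri([(A,c1(*p)),(B,c2(*q))]).round(1))
for n,p,q in [('post near base',(320,572),(443,485)),('post far base',(612,265),(292,180))]:
    print(n,onz(A,c1(*p),0).round(1),onz(B,c2(*q),0).round(1))
for n,p,z in [('L',(34,108),50),('nearR',(85,180),0),('nearRtop',(85,165),50),('farR top',(238,98),50)]: print('timer side',n,onz(B,c2(*p),z).round(1))
for n,p,z in [('nearL',(455,135),50),('R',(648,170),50),('Rfar',(672,105),50)]: print('timer scene',n,onz(A,c1(*p),z).round(1))
print('dial side',onz(B,c2(95,110),51).round(1),'scene',onz(A,c1(514,105),51).round(1))
la,sa,ca=gmask(A);lb,sb,cb=gmask(B)
ga=[ca[i] for i in range(1,len(sa)) if 25<sa[i,4]<1000 and 180<ca[i][0]<320 and ca[i][1]>200]
gb=[cb[i] for i in range(1,len(sb)) if 25<sb[i,4]<1000 and cb[i][1]>200]
print(len(ga),len(gb))
ga.sort(key=lambda c:c[1]);gb.sort(key=lambda c:c[1])
for a,b in zip(ga,gb):
    p=tri([(A,a),(B,b)])
    vs=[(A,(a-15).astype(int),(30,30)),(B,(b-15).astype(int),(30,30))]
    r=fitgrip(vs,p[:2],0,(-.5,0,.5,1)); print(p.round(1),r.x.round(2),round(r.fun,2))
E
```

```text
tip_far [587.8  72.1 201.1]
tip [580.4 -45.3 207.5]
tip [ 573.8 -161.1  209.1]
tip_near [ 568.1 -275.8  209. ]
railfar [666.3 122.8 200.2]
railnear [ 641.4 -330.9  201.6]
leverball [569.7 289.3 126.1]
keytopleft [453.  278.6  96.3]
keytopR [503.  257.3 100.1]
post near base [ 636.3 -328.5    0. ] [ 644.6 -327.4    0. ]
post far base [661.9 127.2   0. ] [668.9 127.    0. ]
timer side L [410.9 298.2  50. ]
timer side nearR [444.3 210.5   0. ]
timer side nearRtop [439.2 179.4  50. ]
timer side farR top [641.  232.4  50. ]
timer scene nearL [447.5 186.4  50. ]
timer scene R [651.1 227.4  50. ]
timer scene Rfar [620.9 355.4  50. ]
dial side [476.5 268.5  51. ] scene [472.8 268.8  51. ]
4 4
[434.1 105.1 129. ] [4.3307e+02 1.0707e+02 2.6000e-01] 18.47
[432.9 -22.5 129.3] [ 4.3187e+02 -2.0680e+01  9.0000e-02] 20.21
[ 443.2 -160.7  128.6] [ 443.31 -160.79    0.45] 23.15
[ 434.5 -313.5  129.3] [ 4.3335e+02 -3.1228e+02  2.1000e-01] 30.11
```

The rack yaw is about -0.054 rad and all four baskets and hooks are located. I'll turn the jaws to world x, then move over the first basket.

```bash
for i in 1 2; do python3 -m crank '[{"linear":[0,0,0],"delta_rot":[7.6,0,0],"fingers":1},{"linear":[0,0,0],"delta_rot":[7.6,0,0],"fingers":1},{"linear":[0,0,0],"delta_rot":[7.6,0,0],"fingers":1},{"linear":[0,0,0],"delta_rot":[7.6,0,0],"fingers":1},{"linear":[0,0,0],"delta_rot":[7.6,0,0],"fingers":1}]'; done
for i in 1 2 3; do python3 -m crank '[{"linear":[-0.7,1.96,3.06],"delta_rot":[0,0,0],"fingers":1},{"linear":[-0.7,1.96,3.06],"delta_rot":[0,0,0],"fingers":1},{"linear":[-0.7,1.96,3.06],"delta_rot":[0,0,0],"fingers":1},{"linear":[-0.7,1.96,3.06],"delta_rot":[0,0,0],"fingers":1},{"linear":[-0.7,1.96,3.06],"delta_rot":[0,0,0],"fingers":1}]'; done
python3 -m crank '[{"linear":[0,0,0],"delta_rot":[0,0,0],"fingers":1},{"linear":[0,0,0],"delta_rot":[0,0,0],"fingers":1},{"linear":[0,0,0],"delta_rot":[0,0,0],"fingers":1},{"linear":[0,0,0],"delta_rot":[0,0,0],"fingers":1},{"linear":[0,0,0],"delta_rot":[0,0,0],"fingers":1}]'
python3 - <<'E'
from h import *
o=st(); print(R.from_euler('xyz',o['tcp_rot']).as_matrix().round(3))
d=snap('wrist','w1'); print(np.round(d['pose'],3).tolist(),d['mtx'])
E
```

```text
time: 0.6
tool_pos: [126.1, 509.4, 251.3]
tcp_rot: [-1.024, 1.57, -1.936]
contact_force: [-0.6, 0.7, 0.2]
grip_width: 91.7
time: 1.1
tool_pos: [126.1, 509.4, 251.3]
tcp_rot: [-0.371, 1.57, -1.946]
contact_force: [1.0, -0.3, -0.7]
grip_width: 91.4
time: 1.6
tool_pos: [224.8, 355.4, 286.7]
tcp_rot: [-0.717, 1.57, -2.285]
contact_force: [0.7, 0.8, -0.3]
grip_width: 91.8
time: 2.1
tool_pos: [323.0, 202.5, 321.9]
tcp_rot: [-1.443, 1.571, -3.012]
contact_force: [0.6, 0.0, 0.0]
grip_width: 91.7
time: 2.6
tool_pos: [421.3, 49.6, 356.8]
tcp_rot: [-2.061, 1.57, 2.653]
contact_force: [0.5, 0.9, -0.2]
grip_width: 92.0
time: 3.1
tool_pos: [420.5, 51.9, 356.7]
tcp_rot: [-3.112, 1.571, 1.604]
contact_force: [-0.2, 0.4, 0.3]
grip_width: 91.7
{'time': np.float64(3.1), 'tool_pos': array([420.455,  51.877, 356.722]), 'tcp_rot': array([-3.112,  1.571,  1.604]), 'contact_force': array([-0.223,  0.44 ,  0.297]), 'grip_width': np.float64(91.673), 'joint_positions': array([-0.059,  0.083,  1.57 ,  0.   ,  1.489, -0.062])}
[[-0.     1.     0.003]
 [ 0.     0.003 -1.   ]
 [-1.    -0.    -0.   ]]
[[1.0, 0.003, 0.002, 421.441], [0.004, -0.955, -0.297, 132.7], [0.001, 0.297, -0.955, 490.188], [0.0, 0.0, 0.0, 1.0]] [[344.53481786   0.         322.15129486]
 [  0.         344.53481786 237.94529754]
 [  0.           0.           1.        ]]
```

View pics/w1.png

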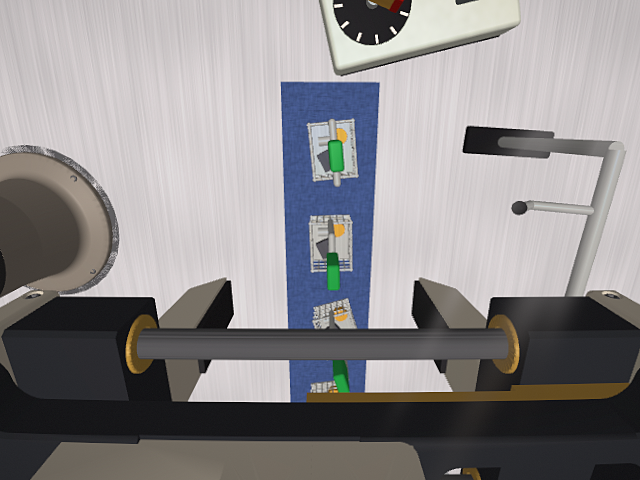

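The wrist view shows basket A's bar running (333,122) to (337,185) with its grip at (336,155), and basket B's grip at (333,272). Hook 0's tip is at (519,208) and its rail end at (592,211); the timer dial is at the top, around (372,4).

```bash
cat > pose.py <<'E'
from fit import *
import sys
def baskets(tag,wrist=None):
    A,B=snap('scene',tag+'s'),snap('side',tag+'d')
    ga,gb=[[c[i] for i in range(1,len(s)) if 25<s[i,4]<1000] for l,s,c in (gmask(A),gmask(B))]
    for a in ga:
        for b in gb:
            p=tri([(A,a),(B,b)]); e=max(np.linalg.norm(proj(A,p)-a),np.linalg.norm(proj(B,p)-b))
            if e<3 and 300<p[0]<750 and -450<p[1]<200 and 80<p[2]<400:
                r=fitgrip([(A,(a-15).astype(int),(30,30)),(B,(b-15).astype(int),(30,30))],p[:2],p[2]-126,(-.3,.0,.3)) 
                print('tri',p.round(1),'fit',r.x.round(2),round(r.fun,1))
E
python3 - <<'E'
from fit import *
d=load('w1')
print('bar A',onz(d,(333,122),103).round(1),onz(d,(337,185),103).round(1))
print('tip0',onz(d,(519,208),208).round(1),'rail junction',onz(d,(592,211),202).round(1),'rail end',onz(d,(615,150),202).round(1))
print('dial',onz(d,(372,4),51).round(1), 'timer corner', onz(d,(340,75),50).round(1), onz(d,(519,27),50).round(1))
for n,c,z in(('A',(336,155),0),('B',(333,272),0)):
    r=fitgrip([(d,(c[0]-30,c[1]-40),(60,80))],onz(d,c,126)[:2],0,(-.2,.1,.4)); print(n,r.x.round(3),r.fun)
E
```

```text
bar A [433.3 141.9 103. ] [438.7  74.5 103. ]
tip0 [588.1  71.8 208. ] rail junction [657.4  68.3 202. ] rail end [665.3 120.3 202. ]
dial [476.9 269.6  51. ] timer corner [442.5 195.9  50. ] [647.  249.5  50. ]
A [4.34982e+02 1.09328e+02 1.10000e-01] 23.187344070286102
B [ 4.33922e+02 -1.92500e+01  5.60000e-02] 53.29893458874109
```

```bash
python3 -m crank '[{"linear":[0,0.7,-2.9],"delta_rot":[0,0,0],"fingers":1},{"linear":[0,0.73,-2.77],"delta_rot":[0,0,0],"fingers":1},{"linear":[0,0,0],"delta_rot":[-5.7,0,0],"fingers":1},{"linear":[4.5,0,0],"delta_rot":[0,0,0],"fingers":1},{"linear":[4.5,0,0],"delta_rot":[0,0,0],"fingers":1}]'
python3 -m crank '[{"linear":[4.5,0,0],"delta_rot":[0,0,0],"fingers":1},{"linear":[4,0,0],"delta_rot":[0,0,0],"fingers":1},{"linear":[2.5,0,0],"delta_rot":[0,0,0],"fingers":1},{"linear":[1.7,0,0],"delta_rot":[0,0,0],"fingers":1},{"linear":[0,0,0],"delta_rot":[0,0,0],"fingers":1}]'
python3 -c "
from h import *
o=st();snap('wrist','w2')"
```

```text
time: 3.65
tool_pos: [435.5, 108.6, 266.5]
tcp_rot: [1.556, 1.567, 0.088]
contact_force: [0.3, -0.3, -0.1]
grip_width: 91.9
time: 4.15
tool_pos: [433.6, 108.0, 137.8]
tcp_rot: [-1.615, 1.566, -3.084]
contact_force: [0.8, 0.2, 1.0]
grip_width: 91.6
{'time': np.float64(4.15), 'tool_pos': array([433.565, 108.047, 137.819]), 'tcp_rot': array([-1.615,  1.566, -3.084]), 'contact_force': array([0.843, 0.153, 0.97 ]), 'grip_width': np.float64(91.564), 'joint_positions': array([ 0.072,  0.342,  1.887,  0.   ,  0.918, -0.029])}
```

View pics/w2.png

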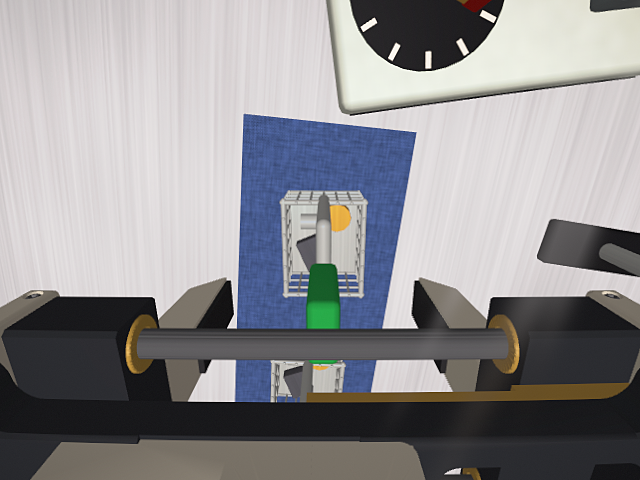

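Grip sits centred between the open jaws (green block at (323,310)). Close, lift, align with the rack.

```bash
for i in 1 2; do python3 -m crank '[{"linear":[0,0,0],"delta_rot":[0,0,0],"fingers":0},{"linear":[0,0,0],"delta_rot":[0,0,0],"fingers":0},{"linear":[0,0,0],"delta_rot":[0,0,0],"fingers":0},{"linear":[0,0,0],"delta_rot":[0,0,0],"fingers":0},{"linear":[0,0,0],"delta_rot":[0,0,0],"fingers":0}]'; done
python3 -m crank '[{"linear":[-0.5,0,0],"delta_rot":[0,0,0],"fingers":0},{"linear":[-2,0,0],"delta_rot":[0,0,0],"fingers":0},{"linear":[-3,0,0],"delta_rot":[0,0,0],"fingers":0},{"linear":[-3,0,0],"delta_rot":[0,0,0],"fingers":0},{"linear":[-2.5,0,0],"delta_rot":[0,0,0],"fingers":0}]'
python3 -m crank '[{"linear":[-1.7,0,0],"delta_rot":[2,0,0],"fingers":0},{"linear":[0,0,0],"delta_rot":[3,0,0],"fingers":0},{"linear":[0,0,0],"delta_rot":[3,0,0],"fingers":0},{"linear":[0,0,0],"delta_rot":[0.8,0,0],"fingers":0},{"linear":[0,0,0],"delta_rot":[0,0,0],"fingers":0}]'
cat >> h.py <<'E'
def to(x,y,z=None):
    o=bot.get_obs(); M=R.from_euler('xyz',o['tcp_rot']).as_matrix(); p=o['tool_pos']
    t=np.array([x,y,p[2] if z is None else z]); yj=M[:,1]
    print('t',round(float(o['time']),2),'pos',np.round(p,1),'phi',round(float(np.arctan2(yj[1],yj[0])),3),'grip',round(float(o['grip_width']),1),'F',np.round(o['contact_force'],1),'delta cm',(M.T@(t-p)/10).round(2))
E
python3 -c "
from h import *
to(548,74)"
```

```text
time: 4.7
tool_pos: [435.3, 107.8, 140.1]
tcp_rot: [1.652, 1.57, 0.182]
contact_force: [-0.0, -0.0, -0.9]
grip_width: 56.3
time: 5.2
tool_pos: [435.1, 107.8, 139.7]
tcp_rot: [-2.506, 1.571, 2.308]
contact_force: [-0.9, -0.2, 0.1]
grip_width: 16.1
time: 5.7
tool_pos: [435.1, 107.8, 251.5]
tcp_rot: [1.65, 1.57, 0.18]
contact_force: [0.1, -0.3, -1.8]
grip_width: 13.8
time: 6.2
tool_pos: [434.9, 107.8, 266.7]
tcp_rot: [-1.659, 1.57, 3.001]
contact_force: [0.3, 0.9, -1.3]
grip_width: 13.2
t 6.2 pos [434.9 107.8 266.7] phi -0.052 grip 13.2 F [ 0.3  0.9 -1.3] delta cm [-0.   11.47  2.79]
```

```bash
python3 -m crank '[{"linear":[0,1.4,0.3],"delta_rot":[0,0,0],"fingers":0},{"linear":[0,2.8,0.7],"delta_rot":[0,0,0],"fingers":0},{"linear":[0,3,0.8],"delta_rot":[0,0,0],"fingers":0},{"linear":[0,2.8,0.7],"delta_rot":[0,0,0],"fingers":0},{"linear":[0,1.4,0.3],"delta_rot":[0,0,0],"fingers":0}]'
python3 -m crank '[{"linear":[0,1,0],"delta_rot":[0,0,0],"fingers":0},{"linear":[0,2,0],"delta_rot":[0,0,0],"fingers":0},{"linear":[0,2,0],"delta_rot":[0,0,0],"fingers":0},{"linear":[0,1,0],"delta_rot":[0,0,0],"fingers":0},{"linear":[0,0,0],"delta_rot":[0,0,0],"fingers":0}]'
python3 - <<'E'
from h import *
to(608,70.7,238)
a=snap('scene','p3s')['image'][180:300,260:420]; b=snap('side','p3d')['image'][150:270,280:440]
cv2.imwrite('pics/p3.png',np.vstack([cv2.resize(i,(400,300),interpolation=cv2.INTER_CUBIC) for i in(a,b)]))
E
```

```text
time: 6.7
tool_pos: [549.3, 72.9, 266.1]
tcp_rot: [-0.184, 1.571, -1.807]
contact_force: [0.2, 1.0, -1.0]
grip_width: 14.2
time: 7.2
tool_pos: [608.0, 70.9, 266.0]
tcp_rot: [-1.763, 1.57, 2.897]
contact_force: [1.3, -0.1, -2.3]
grip_width: 14.1
t 7.2 pos [608.   70.9 266. ] phi -0.052 grip 14.1 F [ 1.3 -0.1 -2.3] delta cm [2.8  0.01 0.02]
```

View pics/p3.png

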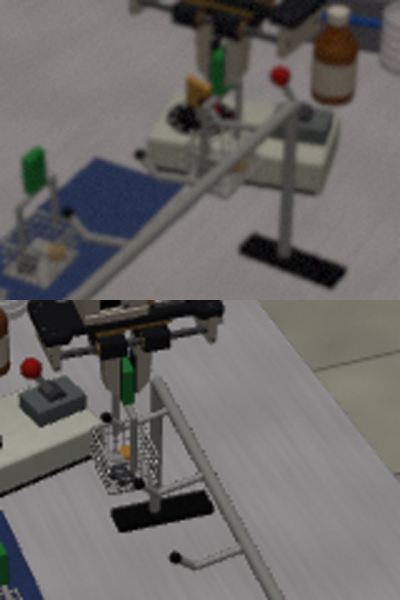

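Both views show basket A over the far hook, with the hook's tip (side crop (105,418)) out on the robot side of the handle. Lower it.

```bash
python3 -m crank '[{"linear":[0.8,0,0],"delta_rot":[0,0,0],"fingers":0},{"linear":[0.8,0,0],"delta_rot":[0,0,0],"fingers":0},{"linear":[0.6,0,0],"delta_rot":[0,0,0],"fingers":0},{"linear":[0.3,0,0],"delta_rot":[0,0,0],"fingers":0},{"linear":[0,0,0],"delta_rot":[0,0,0],"fingers":0}]'
python3 -m crank '[{"linear":[0.2,0,0],"delta_rot":[0,0,0],"fingers":0},{"linear":[0.1,0,0],"delta_rot":[0,0,0],"fingers":0},{"linear":[0,0,0],"delta_rot":[0,0,0],"fingers":0},{"linear":[0,0,0],"delta_rot":[0,0,0],"fingers":0},{"linear":[0,0,0],"delta_rot":[0,0,0],"fingers":0}]'
python3 -c "
from h import *
to(608,70.7,238)"
```

```text
time: 7.8
tool_pos: [607.1, 70.7, 241.0]
tcp_rot: [-1.575, 1.57, 3.085]
contact_force: [0.6, -0.7, -1.8]
grip_width: 13.7
time: 8.3
tool_pos: [607.7, 70.7, 239.0]
tcp_rot: [1.697, 1.57, 0.074]
contact_force: [1.8, -0.6, -1.1]
grip_width: 13.9
t 8.3 pos [607.7  70.7 239. ] phi -0.053 grip 13.9 F [ 1.8 -0.6 -1.1] delta cm [ 0.1   0.03 -0.  ]
```

```bash
python3 -m crank '[{"linear":[0.1,0,0],"delta_rot":[0,0,0],"fingers":0},{"linear":[0.1,0,0],"delta_rot":[0,0,0],"fingers":0},{"linear":[0,0,0],"delta_rot":[0,0,0],"fingers":0},{"linear":[0,0,0],"delta_rot":[0,0,0],"fingers":0},{"linear":[0,0,0],"delta_rot":[0,0,0],"fingers":0}]'
python3 -c "
from h import *
to(608,70.7,238)"
```

```text
time: 8.8
tool_pos: [607.9, 70.7, 238.4]
tcp_rot: [1.624, 1.568, 0.001]
contact_force: [-1.1, -0.4, 7.6]
grip_width: 13.6
t 8.8 pos [607.9  70.7 238.4] phi -0.053 grip 13.6 F [-1.1 -0.4  7.6] delta cm [ 0.04  0.01 -0.  ]
```

```bash
python3 -m crank '[{"linear":[0,0,0],"delta_rot":[0,0,0],"fingers":0.4},{"linear":[0,0,0],"delta_rot":[0,0,0],"fingers":0.4},{"linear":[0,0,0],"delta_rot":[0,0,0],"fingers":0.4},{"linear":[0,0,0],"delta_rot":[0,0,0],"fingers":0.4},{"linear":[-0.5,0,0],"delta_rot":[0,0,0],"fingers":0.4}]'
python3 -m crank '[{"linear":[-1,0,0],"delta_rot":[0,0,0],"fingers":0.4},{"linear":[-1,0,0],"delta_rot":[0,0,0],"fingers":0.4},{"linear":[-1.5,0,0],"delta_rot":[0,0,0],"fingers":0.4},{"linear":[-2.5,0,0],"delta_rot":[0,0,0],"fingers":0.4},{"linear":[-1.5,0,0],"delta_rot":[0,0,0],"fingers":0.4}]'
python3 -m crank '[{"linear":[0,-2.5,1],"delta_rot":[0,0,0],"fingers":1},{"linear":[0,-4.4,2.5],"delta_rot":[0,0,0],"fingers":1},{"linear":[0,-4.5,3],"delta_rot":[0,0,0],"fingers":1},{"linear":[0,-4,2.5],"delta_rot":[0,0,0],"fingers":1},{"linear":[0,-1.5,1],"delta_rot":[-3,0,0],"fingers":1}]'
python3 - <<'E'
from pose import *
to(434,-19.5,140)
d=snap('wrist','w4'); l,s,c=gmask(d); print([(c[i].round(),s[i]) for i in range(1,len(s)) if s[i,4]>100])
baskets('p4')
E
```

```text
time: 9.3
tool_pos: [607.6, 70.6, 241.4]
tcp_rot: [-1.693, 1.571, 2.966]
contact_force: [-0.3, 0.2, -0.8]
grip_width: 36.3
time: 9.8
tool_pos: [607.6, 70.7, 319.3]
tcp_rot: [1.653, 1.569, 0.03]
contact_force: [-0.0, -0.6, 0.2]
grip_width: 36.4
time: 10.3
tool_pos: [434.2, -18.8, 317.7]
tcp_rot: [-0.471, 1.57, -2.043]
contact_force: [-0.7, -0.5, -1.0]
grip_width: 72.0
t 10.3 pos [434.2 -18.8 317.7] phi -0.001 grip 72.0 F [-0.7 -0.5 -1. ] delta cm [ 1.777e+01 -1.000e-02  6.000e-02]
[(array([603., 113.]), array([ 563,   87,   77,   54, 3096], dtype=int32)), (array([320., 219.]), array([312, 200,  16,  40, 553], dtype=int32))]
tri [608.2  68.4 225.8] fit [6.0776e+02 6.9040e+01 2.0000e-02] 18.1
tri [432.3 -22.4 128. ] fit [ 4.3194e+02 -2.2600e+01  7.0000e-02] 18.2
tri [ 443.4 -161.6  127.6] fit [ 4.4298e+02 -1.6131e+02  4.1000e-01] 22.0
tri [ 433.4 -312.9  127.3] fit [ 4.3355e+02 -3.1263e+02  1.8000e-01] 27.3
```

View pics/w4.png

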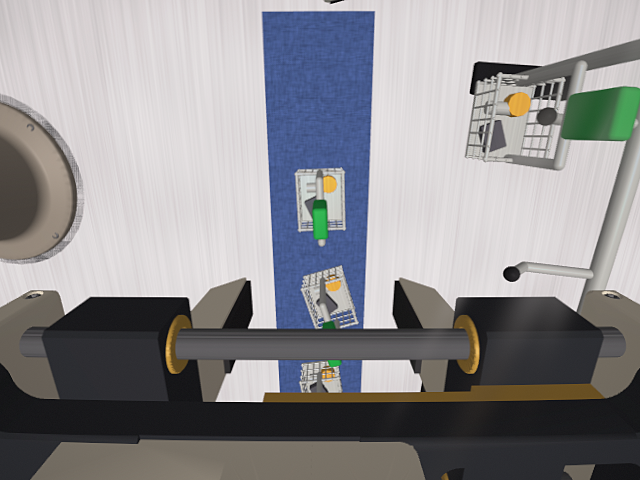

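Basket A hangs on the far hook. Basket B's grip is at (320,219), about centred under the jaws; hook 1's tip is at (512,274).

```bash
python3 -m crank '[{"linear":[0,0,0.15],"delta_rot":[-3,0,0],"fingers":1},{"linear":[4.3,0,0],"delta_rot":[0,0,0],"fingers":1},{"linear":[4.5,0,0],"delta_rot":[0,0,0],"fingers":1},{"linear":[4.5,0,0],"delta_rot":[0,0,0],"fingers":1},{"linear":[3,0,0],"delta_rot":[0,0,0],"fingers":1}]'
python3 -m crank '[{"linear":[1.4,0,0],"delta_rot":[0,0,0],"fingers":1},{"linear":[0,0,0],"delta_rot":[0,0,0],"fingers":1},{"linear":[0,0,0],"delta_rot":[0,0,0],"fingers":0},{"linear":[0,0,0],"delta_rot":[0,0,0],"fingers":0},{"linear":[0,0,0],"delta_rot":[0,0,0],"fingers":0}]'
python3 -m crank '[{"linear":[0,0,0],"delta_rot":[0,0,0],"fingers":0},{"linear":[0,0,0],"delta_rot":[0,0,0],"fingers":0},{"linear":[0,0,0],"delta_rot":[0,0,0],"fingers":0},{"linear":[0,0,0],"delta_rot":[0,0,0],"fingers":0},{"linear":[0,0,0],"delta_rot":[0,0,0],"fingers":0}]'
python3 -c "
from h import *
d=load('w4');print(onz(d,(512,274),208),onz(d,(320,219),126))
to(434,-20,140)"
```

```text
time: 10.95
tool_pos: [437.5, -18.6, 151.1]
tcp_rot: [-1.983, 1.568, 2.781]
contact_force: [-0.2, -0.3, -0.5]
grip_width: 92.0
time: 11.45
tool_pos: [438.3, -19.4, 140.7]
tcp_rot: [1.348, 1.568, -0.171]
contact_force: [-0.9, -0.6, -0.0]
grip_width: 72.3
time: 11.95
tool_pos: [437.5, -19.5, 139.7]
tcp_rot: [2.152, 1.571, 0.633]
contact_force: [-0.5, -0.2, 1.0]
grip_width: 32.4
[582.24785928 -43.0591183  208.        ] [433.58072124 -20.1763332  126.        ]
t 11.95 pos [437.5 -19.5 139.7] phi 0.052 grip 32.4 F [-0.5 -0.2  1. ] delta cm [-0.03 -0.35  0.04]
```

```bash
python3 -m crank '[{"linear":[0,-0.35,0],"delta_rot":[0,0,0],"fingers":0},{"linear":[0,0,0],"delta_rot":[0,0,0],"fingers":0},{"linear":[0,0,0],"delta_rot":[0,0,0],"fingers":0},{"linear":[0,0,0],"delta_rot":[0,0,0],"fingers":0},{"linear":[0,0,0],"delta_rot":[0,0,0],"fingers":0}]'
python3 -m crank '[{"linear":[-0.5,0,0],"delta_rot":[0,0,0],"fingers":0},{"linear":[-2,0,0],"delta_rot":[0,0,0],"fingers":0},{"linear":[-3,0,0],"delta_rot":[0,0,0],"fingers":0},{"linear":[-3,0,0],"delta_rot":[0,0,0],"fingers":0},{"linear":[-2.5,0,0],"delta_rot":[0,0,0],"fingers":0}]'
python3 -m crank '[{"linear":[-1.8,0,0],"delta_rot":[2,0,0],"fingers":0},{"linear":[0,0,0],"delta_rot":[3,0,0],"fingers":0},{"linear":[0,0,0],"delta_rot":[1,0,0],"fingers":0},{"linear":[0,0,0],"delta_rot":[0,0,0],"fingers":0},{"linear":[0,0,0],"delta_rot":[0,0,0],"fingers":0}]'
python3 -c "
from h import *
to(542,-41)"
```

```text
time: 12.45
tool_pos: [433.8, -19.6, 139.5]
tcp_rot: [-2.058, 1.57, 2.706]
contact_force: [0.3, 0.4, -2.3]
grip_width: 13.8
time: 12.95
tool_pos: [434.0, -19.6, 251.6]
tcp_rot: [1.389, 1.57, -0.13]
contact_force: [0.1, -0.8, -1.9]
grip_width: 13.6
time: 13.45
tool_pos: [433.7, -19.5, 267.3]
tcp_rot: [-1.82, 1.57, 2.841]
contact_force: [-1.0, 0.2, -2.7]
grip_width: 14.0
t 13.45 pos [433.7 -19.5 267.3] phi -0.052 grip 14.0 F [-1.   0.2 -2.7] delta cm [-1.000e-02  1.093e+01  1.590e+00]
```

```bash
python3 -m crank '[{"linear":[0,1.4,0.2],"delta_rot":[0,0,0],"fingers":0},{"linear":[0,2.7,0.4],"delta_rot":[0,0,0],"fingers":0},{"linear":[0,2.8,0.4],"delta_rot":[0,0,0],"fingers":0},{"linear":[0,2.7,0.4],"delta_rot":[0,0,0],"fingers":0},{"linear":[0,1.3,0.2],"delta_rot":[0,0,0],"fingers":0}]'
python3 -m crank '[{"linear":[0,1,0],"delta_rot":[0,0,0],"fingers":0},{"linear":[0,2,0],"delta_rot":[0,0,0],"fingers":0},{"linear":[0,2,0],"delta_rot":[0,0,0],"fingers":0},{"linear":[0,1,0],"delta_rot":[0,0,0],"fingers":0},{"linear":[0,0,0],"delta_rot":[0,0,0],"fingers":0}]'
python3 - <<'E'
from h import *
to(601.8,-44.1,238)
E
```

```text
time: 13.95
tool_pos: [543.6, -41.8, 266.7]
tcp_rot: [-1.851, 1.57, 2.81]
contact_force: [-0.9, 0.1, -2.1]
grip_width: 13.9
time: 14.45
tool_pos: [602.4, -44.4, 266.8]
tcp_rot: [-1.834, 1.57, 2.826]
contact_force: [-1.9, -0.2, -3.1]
grip_width: 13.9
t 14.45 pos [602.4 -44.4 266.8] phi -0.052 grip 13.9 F [-1.9 -0.2 -3.1] delta cm [ 2.88 -0.06 -0.02]
```

```bash
python3 -m crank '[{"linear":[0.8,0,0],"delta_rot":[0,0,0],"fingers":0},{"linear":[0.8,0,0],"delta_rot":[0,0,0],"fingers":0},{"linear":[0.6,0,0],"delta_rot":[0,0,0],"fingers":0},{"linear":[0.4,0,0],"delta_rot":[0,0,0],"fingers":0},{"linear":[0,0,0],"delta_rot":[0,0,0],"fingers":0}]'
python3 -m crank '[{"linear":[0.2,0,0],"delta_rot":[0,0,0],"fingers":0},{"linear":[0.1,0,0],"delta_rot":[0,0,0],"fingers":0},{"linear":[0.1,0,0],"delta_rot":[0,0,0],"fingers":0},{"linear":[0,0,0],"delta_rot":[0,0,0],"fingers":0},{"linear":[0,0,0],"delta_rot":[0,0,0],"fingers":0}]'
python3 - <<'E'
from pose import *
to(601.8,-44.1,238); baskets('p5')
E
```

```text
time: 14.95
tool_pos: [601.4, -44.4, 240.9]
tcp_rot: [-1.777, 1.569, 2.883]
contact_force: [-0.3, -0.1, -2.5]
grip_width: 13.4
time: 15.45
tool_pos: [602.1, -44.5, 238.0]
tcp_rot: [1.576, 1.57, -0.047]
contact_force: [0.7, 0.3, -0.1]
grip_width: 14.0
t 15.45 pos [602.1 -44.5 238. ] phi -0.053 grip 14.0 F [ 0.7  0.3 -0.1] delta cm [-0.   -0.03 -0.04]
tri [601.  -57.4 230.5] fit [ 6.0057e+02 -5.5970e+01  5.3000e-01] 91.2
tri [ 443.7 -161.9  127.4] fit [ 4.4332e+02 -1.6166e+02  4.4000e-01] 20.8
tri [ 433.5 -313.2  127.5] fit [ 4.3375e+02 -3.1291e+02  2.1000e-01] 26.1
```

```bash
python3 -m crank '[{"linear":[0.1,0,0],"delta_rot":[0,0,0],"fingers":0},{"linear":[0,0,0],"delta_rot":[0,0,0],"fingers":0},{"linear":[0,0,0],"delta_rot":[0,0,0],"fingers":0},{"linear":[0,0,0],"delta_rot":[0,0,0],"fingers":0},{"linear":[0,0,0],"delta_rot":[0,0,0],"fingers":0}]'
python3 -m crank '[{"linear":[0,0,0],"delta_rot":[0,0,0],"fingers":0.4},{"linear":[0,0,0],"delta_rot":[0,0,0],"fingers":0.4},{"linear":[0,0,0],"delta_rot":[0,0,0],"fingers":0.4},{"linear":[0,0,0],"delta_rot":[0,0,0],"fingers":0.4},{"linear":[-0.5,0,0],"delta_rot":[0,0,0],"fingers":0.4}]'
python3 -m crank '[{"linear":[-1,0,0],"delta_rot":[0,0,0],"fingers":0.4},{"linear":[-1,0,0],"delta_rot":[0,0,0],"fingers":0.4},{"linear":[-1.5,0,0],"delta_rot":[0,0,0],"fingers":0.4},{"linear":[-2.5,0,0],"delta_rot":[0,0,0],"fingers":0.4},{"linear":[-1.5,0,0],"delta_rot":[0,0,0],"fingers":0.4}]'
python3 -c "
from h import *
to(443.5,-161)"
```

```text
time: 16.05
tool_pos: [602.2, -44.5, 237.6]
tcp_rot: [1.466, 1.569, -0.157]
contact_force: [-0.5, -0.1, 5.1]
grip_width: 13.9
time: 16.55
tool_pos: [602.0, -44.5, 241.4]
tcp_rot: [-2.446, 1.571, 2.213]
contact_force: [-0.9, 0.9, -0.2]
grip_width: 36.3
time: 17.05
tool_pos: [602.0, -44.5, 319.3]
tcp_rot: [1.455, 1.569, -0.168]
contact_force: [0.1, 0.2, 0.2]
grip_width: 36.7
t 17.05 pos [602.  -44.5 319.3] phi -0.053 grip 36.7 F [0.1 0.2 0.2] delta cm [ -0.03 -15.22  12.47]
```

```bash
python3 -m crank '[{"linear":[0,-2.2,1.8],"delta_rot":[0,0,0],"fingers":1},{"linear":[0,-3.6,3],"delta_rot":[0,0,0],"fingers":1},{"linear":[0,-3.7,3],"delta_rot":[0,0,0],"fingers":1},{"linear":[0,-3.6,3],"delta_rot":[0,0,0],"fingers":1},{"linear":[0,-2.1,1.7],"delta_rot":[0,0,0],"fingers":1}]'
python3 -m crank '[{"linear":[0,0,0],"delta_rot":[-7,0,0],"fingers":1},{"linear":[0,0,0],"delta_rot":[-7,0,0],"fingers":1},{"linear":[0,0,0],"delta_rot":[-7,0,0],"fingers":1},{"linear":[0,0,0],"delta_rot":[-6,0,0],"fingers":1},{"linear":[0,0,0],"delta_rot":[0,0,0],"fingers":1}]'
python3 - <<'E'
from pose import *
to(443.5,-161,140)
d=snap('wrist','w6'); l,s,c=gmask(d)
for i in range(1,len(s)):
    if s[i,4]>100: print(c[i].round(),s[i],onz(d,c[i],126).round(1))
baskets('p6')
E
```

```text
time: 17.55
tool_pos: [441.0, -162.5, 317.7]
tcp_rot: [0.068, 1.57, -1.557]
contact_force: [0.2, -0.3, 0.5]
grip_width: 71.8
time: 18.05
tool_pos: [443.4, -161.3, 317.5]
tcp_rot: [0.707, 1.57, -0.444]
contact_force: [-0.4, 0.3, 0.4]
grip_width: 92.0
t 18.05 pos [ 443.4 -161.3  317.5] phi 0.419 grip 92.0 F [-0.4  0.3  0.4] delta cm [ 1.775e+01  1.000e-02 -4.000e-02]
[325. 166.] [316 148  18  37 539] [ 427.  -115.3  126. ]
[623. 197.] [ 600  171   40   52 1480] [704.7 -22.2 126. ]
[262. 322.] [254 315  15  14 153] [ 432.9 -293.1  126. ]
tri [601.7 -47.2 226.2] fit [ 6.0203e+02 -4.6580e+01 -1.0000e-02] 18.5
tri [ 424.9 -117.6  128.6] fit [ 4.2450e+02 -1.1766e+02  4.1000e-01] 20.7
tri [ 433.5 -313.3  127.3] fit [ 4.3371e+02 -3.1263e+02  1.7000e-01] 27.5
```

View pics/w6.png

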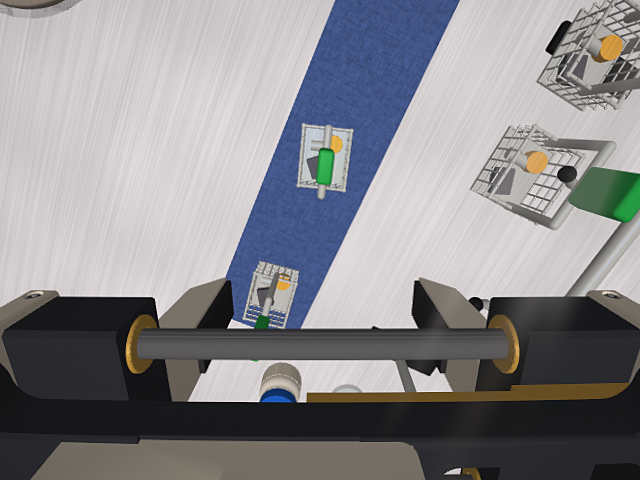

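Basket C was knocked: its grip is now at (325,166), about (426,-117), instead of under the jaws. Baskets A and B hang on the right of the image. I'll work out C's yaw and the move.

```bash
python3 -c "
from fit import *
d=load('w6');a=onz(d,(328,127),103);b=onz(d,(322,197),103);v=a-b;print(a,b,np.arctan2(-v[0],v[1]))
print(fitgrip([(d,(295,130),(60,80))],(427,-115.3),0,(.2,.4)).x)
to(426.5,-116)"
```

```text
[415.84556301 -81.99513554 103.        ] [ 438.39374781 -146.69584244  103.        ] 0.3353377327982639
[ 4.26395778e+02 -1.14275490e+02  2.99617013e-01]
t 18.2 pos [ 443.5 -161.3  317.1] phi 0.416 grip 91.7 F [-0.2 -0.9  0.1] delta cm [-0.    0.28 -4.83]
```

```bash
python3 -m crank '[{"linear":[0,0.15,-2.4],"delta_rot":[0,0,0],"fingers":1},{"linear":[0,0.15,-2.5],"delta_rot":[0,0,0],"fingers":1},{"linear":[0,0,0],"delta_rot":[4.4,0,0],"fingers":1},{"linear":[4,0,0],"delta_rot":[0,0,0],"fingers":1},{"linear":[4.3,0,0],"delta_rot":[0,0,0],"fingers":1}]'
python3 -m crank '[{"linear":[2.5,0,0],"delta_rot":[0,0,0],"fingers":1},{"linear":[0,0,0],"delta_rot":[0,0,0],"fingers":1},{"linear":[0,0,0],"delta_rot":[0,0,0],"fingers":1},{"linear":[0,0,0],"delta_rot":[0,0,0],"fingers":1},{"linear":[0,0,0],"delta_rot":[0,0,0],"fingers":1}]'
python3 -c "
from fit import *
to(426.5,-115.5,140)
d=snap('wrist','w7'); l,s,c=gmask(d)
for i in range(1,len(s)):
    if s[i,4]>100: print(c[i].round(),s[i],onz(d,c[i],126).round(1))
"
```

```text
time: 18.7
tool_pos: [427.2, -115.4, 234.1]
tcp_rot: [0.81, 1.566, -0.421]
contact_force: [-0.3, -0.2, -0.5]
grip_width: 91.8
time: 19.2
tool_pos: [427.2, -115.7, 210.2]
tcp_rot: [0.817, 1.568, -0.412]
contact_force: [0.2, 0.1, 0.1]
grip_width: 91.6
t 19.2 pos [ 427.2 -115.7  210.2] phi 0.342 grip 91.6 F [0.2 0.1 0.1] delta cm [ 7.02 -0.07 -0.06]
[319. 256.] [ 308  225   23   63 1294] [ 427.1 -116.3  126. ]
```

```bash
python3 -m crank '[{"linear":[3,0,0],"delta_rot":[0,0,0],"fingers":1},{"linear":[3,0,0],"delta_rot":[0,0,0],"fingers":1},{"linear":[1,0,0],"delta_rot":[0,0,0],"fingers":1},{"linear":[0,0,0],"delta_rot":[0,0,0],"fingers":1},{"linear":[0,0,0],"delta_rot":[0,0,0],"fingers":0}]'
for i in 1 2; do python3 -m crank '[{"linear":[0,0,0],"delta_rot":[0,0,0],"fingers":0},{"linear":[0,0,0],"delta_rot":[0,0,0],"fingers":0},{"linear":[0,0,0],"delta_rot":[0,0,0],"fingers":0},{"linear":[0,0,0],"delta_rot":[0,0,0],"fingers":0},{"linear":[0,0,0],"delta_rot":[0,0,0],"fingers":0}]';done
python3 -m crank '[{"linear":[-0.5,0,0],"delta_rot":[0,0,0],"fingers":0},{"linear":[-2,0,0],"delta_rot":[0,0,0],"fingers":0},{"linear":[-3,0,0],"delta_rot":[0,0,0],"fingers":0},{"linear":[-3,0,0],"delta_rot":[0,0,0],"fingers":0},{"linear":[-2.5,0,0],"delta_rot":[0,0,0],"fingers":0}]'
python3 -m crank '[{"linear":[-1.8,0,0],"delta_rot":[2,0,0],"fingers":0},{"linear":[0,0,0],"delta_rot":[6,0,0],"fingers":0},{"linear":[0,0,0],"delta_rot":[7,0,0],"fingers":0},{"linear":[0,0,0],"delta_rot":[6,0,0],"fingers":0},{"linear":[0,0,0],"delta_rot":[1.7,0,0],"fingers":0}]'
python3 -m crank '[{"linear":[0,0,0],"delta_rot":[0,0,0],"fingers":0},{"linear":[0,0,0],"delta_rot":[0,0,0],"fingers":0},{"linear":[0,0,0],"delta_rot":[0,0,0],"fingers":0},{"linear":[0,0,0],"delta_rot":[0,0,0],"fingers":0},{"linear":[0,0,0],"delta_rot":[0,0,0],"fingers":0}]'
python3 -c "
from h import *
to(535.6,-155.6)"
```

```text
time: 19.75
tool_pos: [427.1, -115.7, 139.8]
tcp_rot: [0.855, 1.569, -0.374]
contact_force: [1.3, 0.3, -0.1]
grip_width: 87.5
time: 20.25
tool_pos: [426.4, -115.3, 138.9]
tcp_rot: [1.163, 1.571, -0.066]
contact_force: [-0.2, 1.4, 0.3]
grip_width: 48.4
time: 20.75
tool_pos: [426.3, -115.3, 138.6]
tcp_rot: [-2.561, 1.571, 2.493]
contact_force: [-0.3, 0.2, -1.6]
grip_width: 14.1
time: 21.25
tool_pos: [426.4, -115.3, 250.5]
tcp_rot: [0.872, 1.57, -0.356]
contact_force: [0.9, -0.5, -2.0]
grip_width: 13.9
time: 21.75
tool_pos: [426.2, -115.3, 266.9]
tcp_rot: [2.848, 1.571, 1.22]
contact_force: [0.1, -0.4, -1.6]
grip_width: 13.9
time: 22.25
tool_pos: [426.3, -115.3, 266.7]
tcp_rot: [-2.658, 1.571, 2.0]
contact_force: [-0.5, -0.8, -1.0]
grip_width: 14.2
t 22.25 pos [ 426.3 -115.3  266.7] phi -0.054 grip 14.2 F [-0.5 -0.8 -1. ] delta cm [-0.   11.13  3.43]
```

```bash
python3 -m crank '[{"linear":[0,1.4,0.4],"delta_rot":[0,0,0],"fingers":0},{"linear":[0,2.8,0.9],"delta_rot":[0,0,0],"fingers":0},{"linear":[0,2.8,0.9],"delta_rot":[0,0,0],"fingers":0},{"linear":[0,2.7,0.8],"delta_rot":[0,0,0],"fingers":0},{"linear":[0,1.4,0.4],"delta_rot":[0,0,0],"fingers":0}]'
python3 -m crank '[{"linear":[0,1,0],"delta_rot":[0,0,0],"fingers":0},{"linear":[0,2,0],"delta_rot":[0,0,0],"fingers":0},{"linear":[0,2,0],"delta_rot":[0,0,0],"fingers":0},{"linear":[0,1,0],"delta_rot":[0,0,0],"fingers":0},{"linear":[0,0,0],"delta_rot":[0,0,0],"fingers":0}]'
python3 - <<'E'
from h import *
to(595.6,-158.9,237)
E
```

```text
time: 22.75
tool_pos: [537.0, -156.1, 266.2]
tcp_rot: [1.422, 1.57, -0.203]
contact_force: [0.4, -0.6, -1.2]
grip_width: 14.1
time: 23.25
tool_pos: [595.9, -158.2, 266.2]
tcp_rot: [-2.33, 1.57, 2.329]
contact_force: [-0.1, 0.4, -1.2]
grip_width: 14.0
t 23.25 pos [ 595.9 -158.2  266.2] phi -0.053 grip 14.0 F [-0.1  0.4 -1.2] delta cm [ 2.92 -0.02  0.07]
```

```bash
python3 -m crank '[{"linear":[0.8,0,0],"delta_rot":[0,0,0],"fingers":0},{"linear":[0.8,0,0],"delta_rot":[0,0,0],"fingers":0},{"linear":[0.6,0,0],"delta_rot":[0,0,0],"fingers":0},{"linear":[0.4,0,0],"delta_rot":[0,0,0],"fingers":0},{"linear":[0,0,0],"delta_rot":[0,0,0],"fingers":0}]'
python3 -m crank '[{"linear":[0.2,0,0],"delta_rot":[0,0,0],"fingers":0},{"linear":[0.1,0,0],"delta_rot":[0,0,0],"fingers":0},{"linear":[0.1,0,0],"delta_rot":[0,0,0],"fingers":0},{"linear":[0,0,0],"delta_rot":[0,0,0],"fingers":0},{"linear":[0,0,0],"delta_rot":[0,0,0],"fingers":0}]'
```

```text
time: 23.75
tool_pos: [594.7, -158.5, 239.9]
tcp_rot: [-1.982, 1.569, 2.676]
contact_force: [-0.5, 0.5, -0.7]
grip_width: 14.0
time: 24.25
tool_pos: [595.7, -158.7, 237.2]
tcp_rot: [1.362, 1.569, -0.263]
contact_force: [-0.0, 0.5, 1.1]
grip_width: 13.5
```

```bash
python3 -m crank '[{"linear":[0.1,0,0],"delta_rot":[0,0,0],"fingers":0},{"linear":[0,0,0],"delta_rot":[0,0,0],"fingers":0},{"linear":[0,0,0],"delta_rot":[0,0,0],"fingers":0},{"linear":[0,0,0],"delta_rot":[0,0,0],"fingers":0},{"linear":[0,0,0],"delta_rot":[0,0,0],"fingers":0}]'
python3 -m crank '[{"linear":[0,0,0],"delta_rot":[0,0,0],"fingers":0.4},{"linear":[0,0,0],"delta_rot":[0,0,0],"fingers":0.4},{"linear":[0,0,0],"delta_rot":[0,0,0],"fingers":0.4},{"linear":[0,0,0],"delta_rot":[0,0,0],"fingers":0.4},{"linear":[-0.5,0,0],"delta_rot":[0,0,0],"fingers":0.4}]'
python3 -m crank '[{"linear":[-1,0,0],"delta_rot":[0,0,0],"fingers":0.4},{"linear":[-1,0,0],"delta_rot":[0,0,0],"fingers":0.4},{"linear":[-1.5,0,0],"delta_rot":[0,0,0],"fingers":0.4},{"linear":[-2.5,0,0],"delta_rot":[0,0,0],"fingers":0.4},{"linear":[-1.5,0,0],"delta_rot":[0,0,0],"fingers":0.4}]'
python3 -c "
from pose import *
baskets('p8')
to(433.8,-313)"
```

```text
time: 24.75
tool_pos: [595.8, -158.7, 236.8]
tcp_rot: [1.324, 1.568, -0.301]
contact_force: [1.4, -0.4, 4.9]
grip_width: 13.7
time: 25.25
tool_pos: [595.9, -158.5, 240.6]
tcp_rot: [1.582, 1.569, -0.043]
contact_force: [-0.1, -0.1, 0.7]
grip_width: 36.4
time: 25.75
tool_pos: [595.3, -158.7, 318.2]
tcp_rot: [1.237, 1.569, -0.389]
contact_force: [0.2, -0.1, -0.2]
grip_width: 36.7
tri [598.9 -44.8 221.1] fit [ 5.995e+02 -4.141e+01 -3.100e-01] 60.3
tri [ 596.2 -160.   226.7] fit [ 5.9615e+02 -1.5979e+02  1.0000e-02] 20.9
tri [ 433.5 -313.2  127.5] fit [ 4.3358e+02 -3.1314e+02  2.0000e-01] 28.3
t 25.85 pos [ 595.8 -158.9  318.8] phi -0.054 grip 37.1 F [ 0.3 -0.5  0.9] delta cm [ -0.05 -15.34  16.27]
```

```bash
python3 -m crank '[{"linear":[0,-2.2,2.3],"delta_rot":[0,0,0],"fingers":1},{"linear":[0,-3.4,3.5],"delta_rot":[0,0,0],"fingers":1},{"linear":[0,-3.4,3.5],"delta_rot":[0,0,0],"fingers":1},{"linear":[0,-3.4,3.5],"delta_rot":[0,0,0],"fingers":1},{"linear":[0,-3,3.3],"delta_rot":[0,0,0],"fingers":1}]'
python3 -m crank '[{"linear":[0,0,0],"delta_rot":[-7,0,0],"fingers":1},{"linear":[0,0,0],"delta_rot":[-7.5,0,0],"fingers":1},{"linear":[4,0,0],"delta_rot":[0,0,0],"fingers":1},{"linear":[4.3,0,0],"delta_rot":[0,0,0],"fingers":1},{"linear":[2,0,0],"delta_rot":[0,0,0],"fingers":1}]'
python3 -m crank '[{"linear":[0,0,0],"delta_rot":[0,0,0],"fingers":1},{"linear":[0,0,0],"delta_rot":[0,0,0],"fingers":1},{"linear":[0,0,0],"delta_rot":[0,0,0],"fingers":1},{"linear":[0,0,0],"delta_rot":[0,0,0],"fingers":1},{"linear":[0,0,0],"delta_rot":[0,0,0],"fingers":1}]'
python3 -c "
from fit import *
d=snap('wrist','w9'); l,s,c=gmask(d)
for i in range(1,len(s)):
    if s[i,4]>100: 
        p=onz(d,c[i],126);print(c[i].round(),s[i],p.round(1)); r=fitgrip([(d,(c[i]-40).astype(int),(80,80))],p,0,(0,.2,.4));print(r.x,r.fun)
to(434.5,-312.5,140)"
```

```text
time: 26.35
tool_pos: [430.6, -311.7, 315.0]
tcp_rot: [-2.173, 1.569, 2.485]
contact_force: [0.7, -1.3, -0.6]
grip_width: 72.2
time: 26.85
tool_pos: [430.9, -309.4, 208.5]
tcp_rot: [-2.543, 1.564, 2.368]
contact_force: [-0.2, -0.6, -0.4]
grip_width: 91.7
time: 27.35
tool_pos: [433.1, -311.2, 213.7]
tcp_rot: [0.651, 1.569, -0.721]
contact_force: [0.9, -0.1, -0.2]
grip_width: 91.7
[324. 257.] [ 313  226   23   62 1253] [ 436.2 -313.1  126. ]
[ 4.35359025e+02 -3.11168644e+02  1.43978438e-01] 150.7501396512408
t 27.4 pos [ 433.  -311.2  213.5] phi 0.199 grip 91.6 F [ 0.2 -0.5 -0.4] delta cm [7.35 0.12 0.15]
```

```bash
python3 -m crank '[{"linear":[3,0.1,0.1],"delta_rot":[0,0,0],"fingers":1},{"linear":[3,0.1,0],"delta_rot":[0,0,0],"fingers":1},{"linear":[1.35,0,0],"delta_rot":[0,0,0],"fingers":1},{"linear":[0,0,0],"delta_rot":[0,0,0],"fingers":1},{"linear":[0,0,0],"delta_rot":[0,0,0],"fingers":0}]'
for i in 1 2; do python3 -m crank '[{"linear":[0,0,0],"delta_rot":[0,0,0],"fingers":0},{"linear":[0,0,0],"delta_rot":[0,0,0],"fingers":0},{"linear":[0,0,0],"delta_rot":[0,0,0],"fingers":0},{"linear":[0,0,0],"delta_rot":[0,0,0],"fingers":0},{"linear":[0,0,0],"delta_rot":[0,0,0],"fingers":0}]';done
python3 -m crank '[{"linear":[-0.5,0,0],"delta_rot":[0,0,0],"fingers":0},{"linear":[-2,0,0],"delta_rot":[0,0,0],"fingers":0},{"linear":[-3,0,0],"delta_rot":[0,0,0],"fingers":0},{"linear":[-3,0,0],"delta_rot":[0,0,0],"fingers":0},{"linear":[-2.5,0,0],"delta_rot":[0,0,0],"fingers":0}]'
python3 -m crank '[{"linear":[-1.8,0,0],"delta_rot":[2,0,0],"fingers":0},{"linear":[0,0,0],"delta_rot":[4,0,0],"fingers":0},{"linear":[0,0,0],"delta_rot":[5,0,0],"fingers":0},{"linear":[0,0,0],"delta_rot":[3.5,0,0],"fingers":0},{"linear":[0,0,0],"delta_rot":[0,0,0],"fingers":0}]'
python3 -m crank '[{"linear":[0,0,0],"delta_rot":[0,0,0],"fingers":0},{"linear":[0,0,0],"delta_rot":[0,0,0],"fingers":0},{"linear":[0,0,0],"delta_rot":[0,0,0],"fingers":0},{"linear":[0,0,0],"delta_rot":[0,0,0],"fingers":0},{"linear":[0,0,0],"delta_rot":[0,0,0],"fingers":0}]'
python3 -c "
from h import *
to(529.4,-270.4)"
```

```text
time: 27.9
tool_pos: [435.2, -311.8, 139.8]
tcp_rot: [0.711, 1.57, -0.661]
contact_force: [-0.3, -0.0, 0.6]
grip_width: 87.8
time: 28.4
tool_pos: [434.9, -311.6, 139.4]
tcp_rot: [0.935, 1.57, -0.437]
contact_force: [-0.7, -0.5, -0.1]
grip_width: 48.4
time: 28.9
tool_pos: [434.8, -311.5, 139.1]
tcp_rot: [-2.816, 1.571, 2.095]
contact_force: [0.5, -0.5, -0.5]
grip_width: 13.8
time: 29.4
tool_pos: [434.9, -311.6, 251.0]
tcp_rot: [0.7, 1.57, -0.672]
contact_force: [0.1, -0.2, -1.3]
grip_width: 13.6
time: 29.9
tool_pos: [434.8, -311.4, 267.4]
tcp_rot: [-2.821, 1.571, 1.836]
contact_force: [-0.2, 0.3, -2.2]
grip_width: 13.9
time: 30.4
tool_pos: [434.9, -311.5, 267.2]
tcp_rot: [-2.748, 1.571, 1.91]
contact_force: [0.8, 0.1, -1.2]
grip_width: 14.0
t 30.4 pos [ 434.9 -311.5  267.2] phi -0.054 grip 14.0 F [ 0.8  0.1 -1.2] delta cm [ 0.    9.22 -4.62]
```

```bash
python3 -m crank '[{"linear":[0,1.2,-0.6],"delta_rot":[0,0,0],"fingers":0},{"linear":[0,2.3,-1.2],"delta_rot":[0,0,0],"fingers":0},{"linear":[0,2.3,-1.1],"delta_rot":[0,0,0],"fingers":0},{"linear":[0,2.2,-1.1],"delta_rot":[0,0,0],"fingers":0},{"linear":[0,1.2,-0.6],"delta_rot":[0,0,0],"fingers":0}]'
python3 -m crank '[{"linear":[0,1,0],"delta_rot":[0,0,0],"fingers":0},{"linear":[0,2,0],"delta_rot":[0,0,0],"fingers":0},{"linear":[0,2,0],"delta_rot":[0,0,0],"fingers":0},{"linear":[0,1,0],"delta_rot":[0,0,0],"fingers":0},{"linear":[0,0,0],"delta_rot":[0,0,0],"fingers":0}]'
python3 - <<'E'
from h import *
to(589.4,-273.7,238)
E
```

```text
time: 30.9
tool_pos: [531.3, -269.2, 266.9]
tcp_rot: [2.433, 1.57, 0.81]
contact_force: [0.7, -0.3, -1.6]
grip_width: 13.9
time: 31.4
tool_pos: [589.9, -274.2, 266.5]
tcp_rot: [-2.056, 1.57, 2.602]
contact_force: [-0.0, -0.6, -1.8]
grip_width: 14.3
t 31.4 pos [ 589.9 -274.2  266.5] phi -0.054 grip 14.3 F [-0.  -0.6 -1.8] delta cm [ 2.85 -0.05 -0.05]
```

```bash
python3 -m crank '[{"linear":[0.8,0,0],"delta_rot":[0,0,0],"fingers":0},{"linear":[0.8,0,0],"delta_rot":[0,0,0],"fingers":0},{"linear":[0.6,0,0],"delta_rot":[0,0,0],"fingers":0},{"linear":[0.4,0,0],"delta_rot":[0,0,0],"fingers":0},{"linear":[0,0,0],"delta_rot":[0,0,0],"fingers":0}]'
python3 -m crank '[{"linear":[0.2,0,0],"delta_rot":[0,0,0],"fingers":0},{"linear":[0.1,0,0],"delta_rot":[0,0,0],"fingers":0},{"linear":[0.1,0,0],"delta_rot":[0,0,0],"fingers":0},{"linear":[0,0,0],"delta_rot":[0,0,0],"fingers":0},{"linear":[0,0,0],"delta_rot":[0,0,0],"fingers":0}]'
```

```text
time: 31.9
tool_pos: [588.7, -273.8, 240.4]
tcp_rot: [-2.104, 1.569, 2.554]
contact_force: [-0.0, -0.3, -1.6]
grip_width: 13.9
time: 32.4
tool_pos: [589.5, -274.0, 237.7]
tcp_rot: [1.235, 1.569, -0.39]
contact_force: [1.4, -0.2, 1.3]
grip_width: 14.1
```

```bash
python3 -m crank '[{"linear":[0.1,0,0],"delta_rot":[0,0,0],"fingers":0},{"linear":[0,0,0],"delta_rot":[0,0,0],"fingers":0},{"linear":[0,0,0],"delta_rot":[0,0,0],"fingers":0},{"linear":[0,0,0],"delta_rot":[0,0,0],"fingers":0},{"linear":[0,0,0],"delta_rot":[0,0,0],"fingers":0}]'
python3 -m crank '[{"linear":[0,0,0],"delta_rot":[0,0,0],"fingers":0.4},{"linear":[0,0,0],"delta_rot":[0,0,0],"fingers":0.4},{"linear":[0,0,0],"delta_rot":[0,0,0],"fingers":0.4},{"linear":[0,0,0],"delta_rot":[0,0,0],"fingers":0.4},{"linear":[-0.5,0,0],"delta_rot":[0,0,0],"fingers":0.4}]'
python3 -m crank '[{"linear":[-1,0,0],"delta_rot":[0,0,0],"fingers":0.4},{"linear":[-1,0,0],"delta_rot":[0,0,0],"fingers":0.4},{"linear":[-1.5,0,0],"delta_rot":[0,0,0],"fingers":0.4},{"linear":[-2.5,0,0],"delta_rot":[0,0,0],"fingers":0.4},{"linear":[-1.5,0,0],"delta_rot":[0,0,0],"fingers":0.4}]'
for i in 1 2; do python3 -m crank '[{"linear":[0,-1.44,-4.37],"delta_rot":[0,0,0],"fingers":0.8},{"linear":[0,-1.44,-4.37],"delta_rot":[0,0,0],"fingers":0.8},{"linear":[0,-1.44,-4.37],"delta_rot":[0,0,0],"fingers":0.8},{"linear":[0,-1.44,-4.37],"delta_rot":[0,0,0],"fingers":0.8},{"linear":[0,-1.44,-4.37],"delta_rot":[0,0,0],"fingers":0.8}]'; done
python3 -m crank '[{"linear":[0,0,0],"delta_rot":[0,0,0],"fingers":0.8},{"linear":[0,0,0],"delta_rot":[0,0,0],"fingers":0.8},{"linear":[0,0,0],"delta_rot":[0,0,0],"fingers":0.8},{"linear":[0,0,0],"delta_rot":[0,0,0],"fingers":0.8},{"linear":[0,0,0],"delta_rot":[0,0,0],"fingers":0.8}]'
python3 -c "
from pose import *
to(476,269)
d=snap('wrist','w10'); baskets('p10')
cv2.imwrite('pics/w10c.png',np.hstack([cv2.resize(d['image'][60:360,180:480],(500,500)),cv2.resize(load('p10s')['image'][180:360,220:400][:, :],(300,300))[:, :].repeat(1,0) if 0 else cv2.copyMakeBorder(cv2.resize(load('p10d')['image'][150:390,280:440],(300,450)),0,50,0,0,0)]))
"
```

```text
time: 32.9
tool_pos: [589.7, -274.0, 237.4]
tcp_rot: [1.205, 1.568, -0.42]
contact_force: [0.8, -0.1, 5.8]
grip_width: 13.7
time: 33.4
tool_pos: [589.7, -273.7, 240.9]
tcp_rot: [1.85, 1.57, 0.225]
contact_force: [0.0, 0.1, -0.4]
grip_width: 36.7
time: 33.9
tool_pos: [589.2, -274.1, 318.8]
tcp_rot: [1.023, 1.569, -0.602]
contact_force: [0.5, 0.4, -0.0]
grip_width: 36.6
time: 34.4
tool_pos: [528.2, -50.3, 317.0]
tcp_rot: [1.418, 1.57, -0.208]
contact_force: [1.0, 0.8, 0.2]
grip_width: 71.0
time: 34.9
tool_pos: [468.2, 171.8, 317.1]
tcp_rot: [1.721, 1.57, 0.095]
contact_force: [-0.3, 0.3, 0.6]
grip_width: 73.5
time: 35.4
tool_pos: [469.5, 169.1, 316.2]
tcp_rot: [0.305, 1.571, -1.323]
contact_force: [1.2, -0.5, -0.5]
grip_width: 73.4
t 35.4 pos [469.5 169.1 316.2] phi -0.056 grip 73.4 F [ 1.2 -0.5 -0.5] delta cm [ -0.     0.08 -10.01]
tri [608.4  68.  226. ] fit [6.0791e+02 6.8790e+01 2.0000e-02] 17.7
tri [602.3 -47.9 227.1] fit [ 6.0208e+02 -4.7330e+01 -2.0000e-02] 18.7
tri [ 596.6 -160.3  227.1] fit [ 5.9599e+02 -1.6013e+02  2.0000e-02] 21.9
tri [ 590.4 -276.8  226.7] fit [ 5.8991e+02 -2.7665e+02 -1.0000e-02] 26.7
```

View pics/w10c.png

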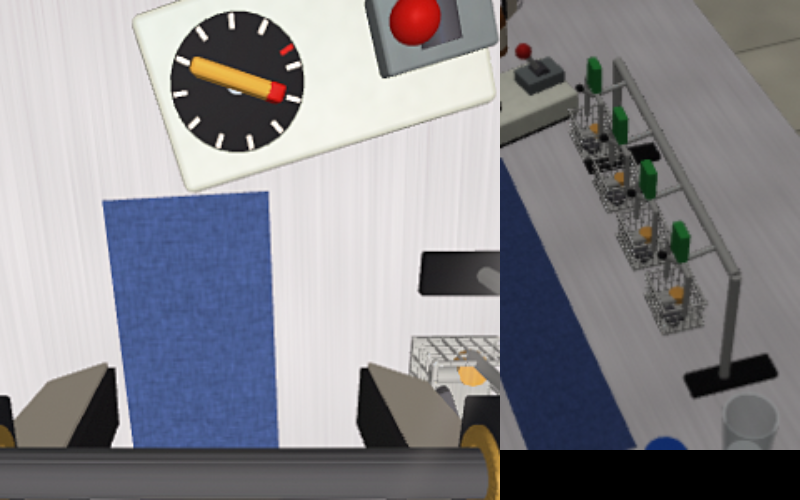

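All four baskets hang on their hooks, one each (right panel). On the left, the key runs (193,67) to (285,92) with its red end right-down; the red tick is at (288,49), so about 310° of clockwise winding remains. The lever ball is at (415,18).

```bash
python3 - <<'E'
from h import *
d=load('w10'); A,B=load('scene0'),load('side0')
f=lambda u,v:(180+u*.6,60+v*.6)
a,b=onz(d,f(193,67),100),onz(d,f(285,92),100); c=onz(d,f(237,82),51); t=onz(d,f(288,49),51)
print('key ends',a,b,'mid',(a+b)/2,'ang',np.arctan2(*(b-a)[1::-1]),'dial',c,'tick ang',np.arctan2(*(t-c)[1::-1]))
e1,e2=onz(d,f(190,190),50),onz(d,f(493,102),50);print('timer edge ang',np.arctan2(*(e2-e1)[1::-1]),e1,e2)
c1=lambda u,v:(160+u/2.858,190+v/2.857)
c2=lambda u,v:(230+u/2.609,165+v/2.609)
print('ball',tri([(A,c1(606,58)),(B,c2(163,32)),(d,f(415,18))]),onz(d,f(415,18),115), onz(B,c2(163,32),115))
E
```

```text
key ends [452.14288433 279.18761861 100.        ] [504.03675227 262.73201114 100.        ] mid [478.0898183  270.95981487 100.        ] ang -0.30707119480365014 dial [476.91848937 272.47109392  51.        ] tick ang 0.4944497605040826
timer edge ang 0.22527524936155766 [440.61877851 204.14020082  50.        ] [646.38259167 251.29407668  50.        ]
ball [569.89065146 293.51153542 123.89801264] [573.61659119 296.25398709 115.        ] [573.57658232 302.6554077  115.        ]
```

```bash
python3 -m crank '[{"linear":[0,0.06,-3.4],"delta_rot":[0,0,0],"fingers":0.8},{"linear":[0,0.06,-3.4],"delta_rot":[0,0,0],"fingers":0.8},{"linear":[0,0.06,-3.36],"delta_rot":[0,0,0],"fingers":0.8},{"linear":[0,0,0],"delta_rot":[-7.9,0,0],"fingers":0.8},{"linear":[0,0,0],"delta_rot":[-8.4,0,0],"fingers":0.8}]'
python3 -m crank '[{"linear":[0,0,0],"delta_rot":[-8.4,0,0],"fingers":0.8},{"linear":[0,0,0],"delta_rot":[-8.4,0,0],"fingers":0.8},{"linear":[0,0,0],"delta_rot":[-8.4,0,0],"fingers":0.8},{"linear":[0,0,0],"delta_rot":[-8.4,0,0],"fingers":0.8},{"linear":[0,0,0],"delta_rot":[-8.4,0,0],"fingers":0.8}]'
python3 -m crank '[{"linear":[0,0,0],"delta_rot":[-8.4,0,0],"fingers":0.8},{"linear":[0,0,0],"delta_rot":[-8.4,0,0],"fingers":0.8},{"linear":[0,0,0],"delta_rot":[0,0,0],"fingers":0.8},{"linear":[0,0,0],"delta_rot":[0,0,0],"fingers":0.8},{"linear":[0,0,0],"delta_rot":[0,0,0],"fingers":0.8}]'
python3 -m crank '[{"linear":[4,0,0],"delta_rot":[0,0,0],"fingers":0.8},{"linear":[4,0,0],"delta_rot":[0,0,0],"fingers":0.8},{"linear":[4,0,0],"delta_rot":[0,0,0],"fingers":0.8},{"linear":[0,0,0],"delta_rot":[0,0,0],"fingers":0.8},{"linear":[0,0,0],"delta_rot":[0,0,0],"fingers":0.8}]'
python3 -c "
from h import *
to(477,270.5,101)
d=snap('wrist','w11');st()"
```

```text
time: 36.05
tool_pos: [476.4, 272.5, 315.8]
tcp_rot: [-1.46, 1.57, -2.793]
contact_force: [0.1, -0.2, -1.3]
grip_width: 73.6
time: 36.55
tool_pos: [476.5, 271.4, 316.2]
tcp_rot: [-2.561, 1.571, 3.12]
contact_force: [-0.5, 1.0, 0.0]
grip_width: 73.4
time: 37.05
tool_pos: [476.5, 271.6, 316.2]
tcp_rot: [2.522, 1.571, 2.205]
contact_force: [-0.0, -0.3, 0.4]
grip_width: 73.1
time: 37.55
tool_pos: [476.7, 271.8, 196.9]
tcp_rot: [-2.838, 1.571, 3.13]
contact_force: [0.4, 0.4, 1.6]
grip_width: 73.3
t 37.55 pos [476.7 271.8 196.9] phi 1.255 grip 73.3 F [0.4 0.4 1.6] delta cm [ 9.59 -0.11  0.07]
{'time': np.float64(37.6), 'tool_pos': array([477.428, 272.063, 198.136]), 'tcp_rot': array([0.723, 1.568, 0.408]), 'contact_force': array([-0.191, -0.296,  0.477]), 'grip_width': np.float64(73.354), 'joint_positions': array([ 0.378,  0.433,  1.54 ,  0.   ,  1.166, -0.877])}
```

View pics/w11.png

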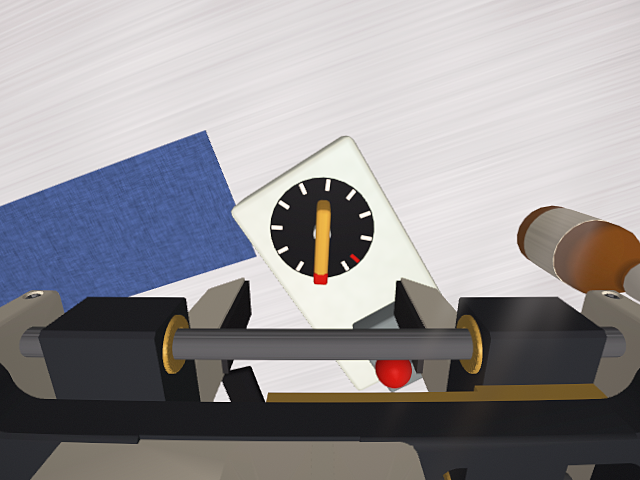

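The key is vertical in the view, (323,203) to (320,283), centred between the jaws. The lever ball is at (394,372) and the bottle on the right at (560,250).

```bash
python3 - <<'E'
from h import *
d=load('w11'); print('dial',onz(d,(322,228),51),'keytop',onz(d,(323,203),100),onz(d,(320,283),100))
B=load('side0');print('bottle',onz(B,(275,180),0))
to(477,270.5,101)
E
```

```text
dial [475.77390862 272.47955424  51.        ] keytop [446.12704654 282.86575571 100.        ] [501.90849476 262.43122544 100.        ]
bottle [557.66284531 458.95588729   0.        ]
t 37.6 pos [477.4 272.1 198.1] phi 1.256 grip 73.4 F [-0.2 -0.3  0.5] delta cm [ 9.71 -0.18 -0.01]
```

```bash
python3 -m crank '[{"linear":[4,0,-0.1],"delta_rot":[1,0,0],"fingers":0.8},{"linear":[3.5,0,0],"delta_rot":[0,0,0],"fingers":0.8},{"linear":[2.2,0,0],"delta_rot":[0,0,0],"fingers":0.8},{"linear":[0,0,0],"delta_rot":[0,0,0],"fingers":0.8},{"linear":[0,0,0],"delta_rot":[0,0,0],"fingers":0.5}]'
for i in 1 2; do python3 -m crank '[{"linear":[0,0,0],"delta_rot":[0,0,0],"fingers":0},{"linear":[0,0,0],"delta_rot":[0,0,0],"fingers":0},{"linear":[0,0,0],"delta_rot":[0,0,0],"fingers":0},{"linear":[0,0,0],"delta_rot":[0,0,0],"fingers":0},{"linear":[0,0,0],"delta_rot":[0,0,0],"fingers":0}]';done
python3 -c "
from h import *
to(477,270.5,101); print(bot.get_obs()['moment'])"
```

```text
time: 38.1
tool_pos: [476.9, 272.6, 101.4]
tcp_rot: [0.73, 1.567, 0.398]
contact_force: [-0.2, -0.2, 0.3]
grip_width: 69.1
time: 38.6
tool_pos: [475.5, 272.0, 99.5]
tcp_rot: [0.876, 1.57, 0.544]
contact_force: [0.3, 0.3, -0.3]
grip_width: 30.3
time: 39.1
tool_pos: [475.4, 271.8, 99.2]
tcp_rot: [-2.091, 1.57, -2.423]
contact_force: [0.3, -1.8, 0.6]
grip_width: 9.7
t 39.1 pos [475.4 271.8  99.2] phi 1.239 grip 9.7 F [ 0.3 -1.8  0.6] delta cm [-0.18 -0.07  0.2 ]
[-0.28792328  0.08500409 -0.08273045]
```

```bash
for i in 1 2 3; do python3 -m crank '[{"linear":[0,0,0],"delta_rot":[7,0,0],"fingers":0},{"linear":[0,0,0],"delta_rot":[7,0,0],"fingers":0},{"linear":[0,0,0],"delta_rot":[7,0,0],"fingers":0},{"linear":[0,0,0],"delta_rot":[7,0,0],"fingers":0},{"linear":[0,0,0],"delta_rot":[7,0,0],"fingers":0}]'; python3 -c "
from h import *
to(475.4,271.8,100);print(bot.get_obs()['moment'].round(2))"; done
```

```text
time: 39.6
tool_pos: [475.3, 271.7, 99.2]
tcp_rot: [-1.246, 1.57, -2.194]
contact_force: [-1.4, -2.4, 1.2]
grip_width: 9.7
t 39.6 pos [475.3 271.7  99.2] phi 0.623 grip 9.7 F [-1.4 -2.4  1.2] delta cm [-0.08  0.02 -0.  ]
[-0.4   0.07  0.1 ]
time: 40.1
tool_pos: [475.2, 271.6, 99.2]
tcp_rot: [-0.787, 1.57, -2.345]
contact_force: [-1.1, -2.6, 2.0]
grip_width: 9.8
t 40.1 pos [475.2 271.6  99.2] phi 0.013 grip 9.8 F [-1.1 -2.6  2. ] delta cm [-0.08  0.02 -0.02]
[-0.5   0.11  0.17]
time: 40.6
tool_pos: [475.1, 271.7, 99.2]
tcp_rot: [-0.34, 1.57, -2.509]
contact_force: [-0.9, -2.7, 2.3]
grip_width: 9.4
t 40.6 pos [475.1 271.7  99.2] phi -0.598 grip 9.4 F [-0.9 -2.7  2.3] delta cm [-0.08  0.02 -0.03]
[-0.45  0.28  0.08]
```

```bash
python3 -m crank '[{"linear":[0,0,0],"delta_rot":[0,0,0],"fingers":0.6},{"linear":[0,0,0],"delta_rot":[0,0,0],"fingers":0.6},{"linear":[0,0,0],"delta_rot":[0,0,0],"fingers":0.6},{"linear":[-3,0,0],"delta_rot":[0,0,0],"fingers":0.6},{"linear":[-4,0,0],"delta_rot":[0,0,0],"fingers":0.6}]'
for i in 1 2 3 4 5; do python3 -m crank '[{"linear":[0,0,0],"delta_rot":[-7.2,0,0],"fingers":0.6},{"linear":[0,0,0],"delta_rot":[-7.2,0,0],"fingers":0.6},{"linear":[0,0,0],"delta_rot":[-7.2,0,0],"fingers":0.6},{"linear":[0,0,0],"delta_rot":[-7.2,0,0],"fingers":0.6},{"linear":[0,0,0],"delta_rot":[-7.2,0,0],"fingers":0.6}]'>/dev/null; done
python3 -m crank '[{"linear":[0,0,0],"delta_rot":[0,0,0],"fingers":0.6},{"linear":[0,0,0],"delta_rot":[0,0,0],"fingers":0.6},{"linear":[0,0,0],"delta_rot":[0,0,0],"fingers":0.6},{"linear":[0,0,0],"delta_rot":[0,0,0],"fingers":0.6},{"linear":[0,0,0],"delta_rot":[0,0,0],"fingers":0.6}]'
python3 -c "
from h import *
to(475.4,271.8,100);st();snap('wrist','w12')"
```

```text
time: 41.1
tool_pos: [474.3, 271.6, 168.2]
tcp_rot: [-0.637, 1.566, -2.8]
contact_force: [0.6, 1.1, 0.5]
grip_width: 45.4
time: 44.1
tool_pos: [475.5, 272.0, 169.2]
tcp_rot: [0.057, 1.571, 1.033]
contact_force: [-0.3, -0.5, -0.2]
grip_width: 54.8
t 44.1 pos [475.5 272.  169.2] phi 2.547 grip 54.8 F [-0.3 -0.5 -0.2] delta cm [ 6.92 -0.   -0.02]
{'time': np.float64(44.1), 'tool_pos': array([475.477, 271.983, 169.231]), 'tcp_rot': array([0.057, 1.571, 1.033]), 'contact_force': array([-0.268, -0.511, -0.169]), 'grip_width': np.float64(54.78), 'joint_positions': array([ 0.38 ,  0.461,  1.581,  0.   ,  1.099, -2.168])}
```

View pics/w12.png

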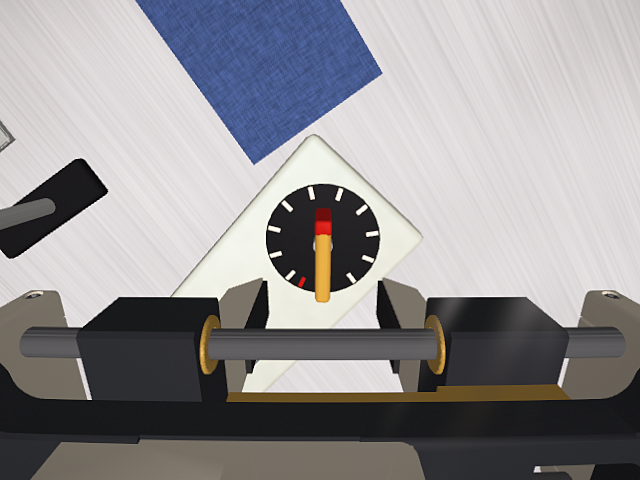

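Key held its place: the red end points up at (323,215), and the red tick at (302,283) is about 205° further clockwise. Now the second part turn.

```bash
python3 -m crank '[{"linear":[3,0,0],"delta_rot":[0,0,0],"fingers":0.6},{"linear":[3,0,0],"delta_rot":[0,0,0],"fingers":0.6},{"linear":[0.9,0,0],"delta_rot":[0,0,0],"fingers":0.6},{"linear":[0,0,0],"delta_rot":[0,0,0],"fingers":0.6},{"linear":[0,0,0],"delta_rot":[0,0,0],"fingers":0.4}]'
for i in 1 2; do python3 -m crank '[{"linear":[0,0,0],"delta_rot":[0,0,0],"fingers":0},{"linear":[0,0,0],"delta_rot":[0,0,0],"fingers":0},{"linear":[0,0,0],"delta_rot":[0,0,0],"fingers":0},{"linear":[0,0,0],"delta_rot":[0,0,0],"fingers":0},{"linear":[0,0,0],"delta_rot":[0,0,0],"fingers":0}]';done
for i in 1 2 3; do python3 -m crank '[{"linear":[0,0,0],"delta_rot":[7,0,0],"fingers":0},{"linear":[0,0,0],"delta_rot":[7,0,0],"fingers":0},{"linear":[0,0,0],"delta_rot":[7,0,0],"fingers":0},{"linear":[0,0,0],"delta_rot":[7,0,0],"fingers":0},{"linear":[0,0,0],"delta_rot":[7,0,0],"fingers":0}]'; done
python3 -c "
from h import *
to(475.4,271.8,100);print(bot.get_obs()['moment'].round(2))"
python3 -m crank '[{"linear":[0,0,0],"delta_rot":[0,0,0],"fingers":0.5},{"linear":[0,0,0],"delta_rot":[0,0,0],"fingers":0.5},{"linear":[0,0,0],"delta_rot":[0,0,0],"fingers":0.5},{"linear":[0,0,0],"delta_rot":[0,0,0],"fingers":0.5},{"linear":[0,0,0],"delta_rot":[0,0,0],"fingers":0}]'
for i in 1 2; do python3 -m crank '[{"linear":[0,0,0],"delta_rot":[0,0,0],"fingers":0},{"linear":[0,0,0],"delta_rot":[0,0,0],"fingers":0},{"linear":[0,0,0],"delta_rot":[0,0,0],"fingers":0},{"linear":[0,0,0],"delta_rot":[0,0,0],"fingers":0},{"linear":[0,0,0],"delta_rot":[0,0,0],"fingers":0}]';done
for i in 1 2; do python3 -m crank '[{"linear":[0,0,0],"delta_rot":[7,0,0],"fingers":0},{"linear":[0,0,0],"delta_rot":[7,0,0],"fingers":0},{"linear":[0,0,0],"delta_rot":[7,0,0],"fingers":0},{"linear":[0,0,0],"delta_rot":[7,0,0],"fingers":0},{"linear":[0,0,0],"delta_rot":[7,0,0],"fingers":0}]'; done
python3 -m crank '[{"linear":[0,0,0],"delta_rot":[5,0,0],"fingers":0},{"linear":[0,0,0],"delta_rot":[5,0,0],"fingers":0},{"linear":[0,0,0],"delta_rot":[5,0,0],"fingers":0},{"linear":[0,0,0],"delta_rot":[5,0,0],"fingers":0},{"linear":[0,0,0],"delta_rot":[0,0,0],"fingers":0}]'
python3 -c "
from h import *
to(475.4,271.8,100);print(bot.get_obs()['moment'].round(2))"

```

```text
time: 44.65
tool_pos: [476.2, 272.3, 101.2]
tcp_rot: [-0.558, 1.569, 0.419]
contact_force: [0.4, 0.8, -0.3]
grip_width: 50.7
time: 45.15
tool_pos: [475.5, 272.0, 100.4]
tcp_rot: [-0.343, 1.57, 0.635]
contact_force: [-0.8, 0.5, -0.3]
grip_width: 11.8
time: 45.65
tool_pos: [475.4, 272.1, 100.4]
tcp_rot: [0.654, 1.571, 1.632]
contact_force: [-1.5, 1.7, 3.4]
grip_width: 9.9
time: 46.15
tool_pos: [475.5, 271.9, 100.4]
tcp_rot: [-0.678, 1.571, -0.316]
contact_force: [-2.3, 0.6, 3.5]
grip_width: 9.6
time: 46.65
tool_pos: [475.6, 271.8, 100.4]
tcp_rot: [-0.715, 1.57, -0.964]
contact_force: [-1.5, -0.2, 4.8]
grip_width: 9.6
time: 47.15
tool_pos: [475.4, 271.6, 100.4]
tcp_rot: [-0.831, 1.57, -1.691]
contact_force: [-2.3, -1.6, 4.9]
grip_width: 9.5
t 47.15 pos [475.4 271.6 100.4] phi 0.711 grip 9.5 F [-2.3 -1.6  4.9] delta cm [ 0.04  0.01 -0.02]
[-0.27  0.37  0.07]
time: 47.65
tool_pos: [475.5, 272.0, 100.1]
tcp_rot: [-2.248, 1.571, -3.103]
contact_force: [-0.7, -0.1, 0.6]
grip_width: 36.8
time: 48.15
tool_pos: [475.2, 271.8, 100.2]
tcp_rot: [-1.637, 1.57, -2.492]
contact_force: [-1.5, -1.6, 1.4]
grip_width: 9.9
time: 48.65
tool_pos: [475.3, 271.8, 100.2]
tcp_rot: [-1.686, 1.57, -2.541]
contact_force: [-2.9, -4.1, 2.9]
grip_width: 9.9
time: 49.15
tool_pos: [475.2, 271.8, 100.2]
tcp_rot: [-0.933, 1.57, -2.403]
contact_force: [-2.3, -3.5, 3.6]
grip_width: 10.1
time: 49.65
tool_pos: [475.2, 271.8, 100.2]
tcp_rot: [-0.36, 1.57, -2.442]
contact_force: [-3.0, -3.4, 2.6]
grip_width: 9.7
time: 50.15
tool_pos: [475.1, 271.8, 100.2]
tcp_rot: [-0.248, 1.57, -2.675]
contact_force: [-3.3, -4.6, 3.1]
grip_width: 9.9
t 50.15 pos [475.1 271.8 100.2] phi -0.856 grip 9.9 F [-3.3 -4.6  3.1] delta cm [ 0.02  0.02 -0.02]
[-0.73  0.71 -0.05]
```

```bash
for i in 1 2 3; do python3 -m crank '[{"linear":[0,0,0],"delta_rot":[2,0,0],"fingers":0},{"linear":[0,0,0],"delta_rot":[2,0,0],"fingers":0},{"linear":[0,0,0],"delta_rot":[2,0,0],"fingers":0},{"linear":[0,0,0],"delta_rot":[0,0,0],"fingers":0},{"linear":[0,0,0],"delta_rot":[0,0,0],"fingers":0}]' >/dev/null
python3 -c "
from h import *
to(475.4,271.8,100);print(bot.get_obs()['moment'].round(2))"; done
```

```text
t 50.65 pos [475.1 271.8 100.2] phi -0.957 grip 9.5 F [-2.8 -3.4  3.9] delta cm [ 0.02  0.01 -0.02]
[-0.76  0.73  0.  ]
t 51.15 pos [475.1 271.8 100.2] phi -1.061 grip 9.8 F [-3.9 -4.   3.3] delta cm [ 0.02  0.01 -0.02]
[-0.73  0.72  0.32]
t 51.65 pos [475.4 272.  100.2] phi -1.166 grip 11.1 F [-3.  -2.6  3. ] delta cm [0.02 0.01 0.01]
[-0.63  0.59  0.65]
```

```bash
python3 -m crank '[{"linear":[0,0,0],"delta_rot":[0,0,0],"fingers":0.7},{"linear":[0,0,0],"delta_rot":[0,0,0],"fingers":0.7},{"linear":[0,0,0],"delta_rot":[0,0,0],"fingers":0.7},{"linear":[0,0,0],"delta_rot":[0,0,0],"fingers":0.7},{"linear":[0,0,0],"delta_rot":[0,0,0],"fingers":0.7}]'
python3 -m crank '[{"linear":[-3,0,0],"delta_rot":[0,0,0],"fingers":0.7},{"linear":[-4,0,0],"delta_rot":[0,0,0],"fingers":0.7},{"linear":[-4,0,0],"delta_rot":[0,0,0],"fingers":0.7},{"linear":[0,0,0],"delta_rot":[0,0,0],"fingers":0},{"linear":[0,0,0],"delta_rot":[0,0,0],"fingers":0}]'
python3 -c "
from h import *
to(475.4,271.8,100);st();snap('wrist','w13')"
```

```text
time: 52.15
tool_pos: [475.6, 272.1, 100.2]
tcp_rot: [-2.588, 1.57, 0.955]
contact_force: [0.7, 0.7, -0.1]
grip_width: 46.8
time: 52.65
tool_pos: [475.7, 272.1, 211.1]
tcp_rot: [-3.088, 1.568, 0.455]
contact_force: [-0.4, 0.1, 0.5]
grip_width: 52.9
t 52.65 pos [475.7 272.1 211.1] phi -1.17 grip 52.9 F [-0.4  0.1  0.5] delta cm [11.11  0.02  0.07]
{'time': np.float64(52.65), 'tool_pos': array([475.723, 272.132, 211.052]), 'tcp_rot': array([-3.088,  1.568,  0.455]), 'contact_force': array([-0.356,  0.094,  0.464]), 'grip_width': np.float64(52.857), 'joint_positions': array([0.38 , 0.418, 1.525, 0.   , 1.196, 1.549])}
```

View pics/w13.png

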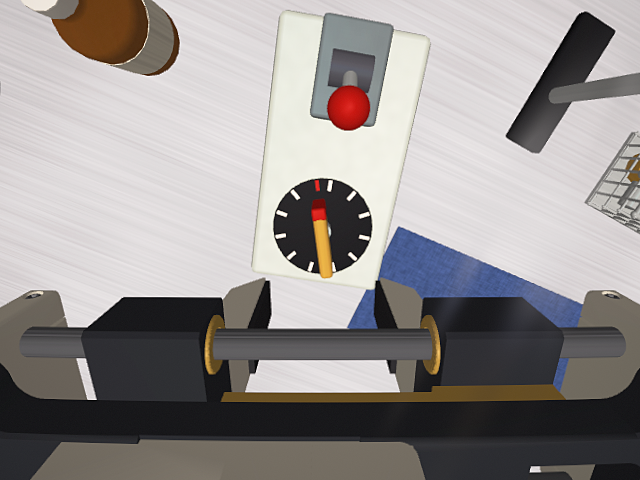

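The key's red end (319,205) now points at the red tick (317,185), so it is fully wound. The lever ball is at (348,108), leaning back to the key. Next I'll locate it for the push.

```bash
python3 - <<'E'
from h import *
p=tri([(load('w13'),(348,108)),(load('w11'),(394,372)),(load('w10'),(429,70.8))]);print('ball',p)
d=load('w13'); u=np.array([np.cos(.235),np.sin(.235)])
a,b=onz(d,(252,272),50),onz(d,(281,10),50);c,e=onz(d,(375,289),50),onz(d,(430,38),50)
print('timer yaw',[np.arctan2(*(q-w)[1::-1]).round(3) for q,w in((b,a),(e,c))],'centre',(a+b+c+e)/4)
q=p[:2]-45*u; to(q[0],q[1],130); print(q)
E
```

```text
ball [569.49667931 294.64711535 129.74181224]
timer yaw [np.float64(0.243), np.float64(0.246)] centre [530.18607922 284.68833393  50.        ]
t 52.7 pos [475.1 271.9 209.8] phi -1.17 grip 48.7 F [ 0.5  0.9 -0.2] delta cm [ 7.98  0.85 -5.15]
[525.73353395 284.169181  ]
```

```bash
python3 -m crank '[{"linear":[0,0.4,-2.6],"delta_rot":[0,0,0],"fingers":0},{"linear":[0,0.45,-2.55],"delta_rot":[0,0,0],"fingers":0},{"linear":[0,0,0],"delta_rot":[4.5,0,0],"fingers":0},{"linear":[0,0,0],"delta_rot":[4.5,0,0],"fingers":0},{"linear":[0,0,0],"delta_rot":[0,0,0],"fingers":0}]'
python3 -m crank '[{"linear":[0,0,0],"delta_rot":[0,0,0],"fingers":0},{"linear":[3,0,0],"delta_rot":[0,0,0],"fingers":0},{"linear":[3,0,0],"delta_rot":[0,0,0],"fingers":0},{"linear":[2,0,0],"delta_rot":[0,0,0],"fingers":0},{"linear":[0,0,0],"delta_rot":[0,0,0],"fingers":0}]'
for i in 1 2; do python3 -m crank '[{"linear":[0,0,-0.5],"delta_rot":[0,0,0],"fingers":0},{"linear":[0,0,-0.5],"delta_rot":[0,0,0],"fingers":0},{"linear":[0,0,-0.5],"delta_rot":[0,0,0],"fingers":0},{"linear":[0,0,-0.5],"delta_rot":[0,0,0],"fingers":0},{"linear":[0,0,-0.5],"delta_rot":[0,0,0],"fingers":0}]'; done
python3 -c "
from h import *
to(569.5,294.6,130);d=snap('side','p14');
print(proj(d,[[569,294,125]]));cv2.imwrite('pics/p14c.png',cv2.resize(d['image'][130:240,230:350],(720,660)[:2] if 0 else (600,550)))"
```

```text
time: 53.2
tool_pos: [525.6, 284.0, 208.1]
tcp_rot: [0.089, 1.567, -2.81]
contact_force: [-0.5, -0.3, 0.1]
grip_width: 9.2
time: 53.7
tool_pos: [524.1, 283.5, 126.9]
tcp_rot: [0.113, 1.564, -2.783]
contact_force: [-0.6, -0.6, -0.4]
grip_width: 0.7
time: 54.2
tool_pos: [550.6, 290.3, 130.8]
tcp_rot: [-0.165, 1.57, -3.063]
contact_force: [-2.9, -1.2, 3.5]
grip_width: 0.4
time: 54.7
tool_pos: [575.2, 296.5, 130.2]
tcp_rot: [-2.814, 1.571, 0.571]
contact_force: [-1.5, -0.3, 1.6]
grip_width: 0.4
t 54.7 pos [575.2 296.5 130.2] phi -1.327 grip 0.4 F [-1.5 -0.3  1.6] delta cm [0.02 0.04 0.6 ]
[[291.78595224 176.50414334]]
```

View pics/p14c.png

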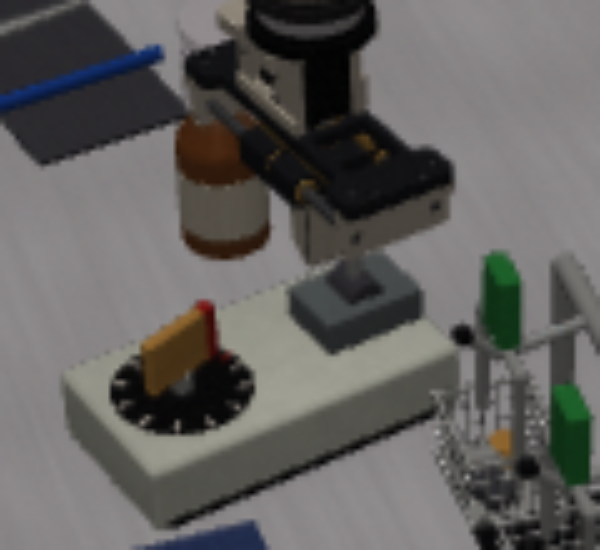

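The push has moved the lever upright, and the gripper is clear above the bottle. Keep pushing.

```bash
for i in 1 2; do python3 -m crank '[{"linear":[0,0,-0.4],"delta_rot":[0,0,0],"fingers":0},{"linear":[0,0,-0.4],"delta_rot":[0,0,0],"fingers":0},{"linear":[0,0,-0.3],"delta_rot":[0,0,0],"fingers":0},{"linear":[0,0,-0.3],"delta_rot":[0,0,0],"fingers":0},{"linear":[0,0,0],"delta_rot":[0,0,0],"fingers":0}]'; done
```

```text
time: 55.25
tool_pos: [588.7, 299.8, 130.1]
tcp_rot: [-2.858, 1.57, 0.528]
contact_force: [0.3, -0.7, -0.2]
grip_width: 0.3
time: 55.75
tool_pos: [600.5, 302.7, 129.7]
tcp_rot: [0.086, 1.566, -2.812]
contact_force: [-6.3, -3.1, 2.2]
grip_width: 0.5
```

```bash
for i in 1 2; do python3 -m crank '[{"linear":[0,0,-0.1],"delta_rot":[0,0,0],"fingers":0},{"linear":[0,0,-0.1],"delta_rot":[0,0,0],"fingers":0},{"linear":[0,0,0],"delta_rot":[0,0,0],"fingers":0},{"linear":[0,0,0],"delta_rot":[0,0,0],"fingers":0},{"linear":[0,0,0],"delta_rot":[0,0,0],"fingers":0}]'; done
```

```text
time: 56.25
tool_pos: [600.9, 302.8, 129.6]
tcp_rot: [0.087, 1.563, -2.81]
contact_force: [-12.3, -4.9, 4.5]
grip_width: 0.5
time: 56.75
tool_pos: [601.2, 302.9, 129.5]
tcp_rot: [0.086, 1.558, -2.811]
contact_force: [-18.1, -6.5, 6.2]
grip_width: 0.3
```

The force climbs with no travel, so the lever is at its stop. Back off, lift, move clear and check.

```bash
python3 -m crank '[{"linear":[0,0,0.6],"delta_rot":[0,0,0],"fingers":0},{"linear":[0,0,1],"delta_rot":[0,0,0],"fingers":0},{"linear":[0,0,1],"delta_rot":[0,0,0],"fingers":0},{"linear":[-3,0,0],"delta_rot":[0,0,0],"fingers":0},{"linear":[-4,0,0],"delta_rot":[0,0,0],"fingers":0}]'
python3 -m crank '[{"linear":[-4,0,0],"delta_rot":[0,0,0],"fingers":0},{"linear":[-4,0,2],"delta_rot":[0,0,0],"fingers":0},{"linear":[0,0,4],"delta_rot":[0,0,0],"fingers":0},{"linear":[0,0,4],"delta_rot":[0,0,0],"fingers":0},{"linear":[0,0,4],"delta_rot":[0,0,0],"fingers":0}]'
python3 -m crank '[{"linear":[0,0,0],"delta_rot":[0,0,0],"fingers":0},{"linear":[0,0,0],"delta_rot":[0,0,0],"fingers":0},{"linear":[0,0,0],"delta_rot":[0,0,0],"fingers":0},{"linear":[0,0,0],"delta_rot":[0,0,0],"fingers":0},{"linear":[0,0,0],"delta_rot":[0,0,0],"fingers":0}]'
python3 -c "
from pose import *
st(); d=snap('wrist','w15'); baskets('p15')
s=load('p15d')['image'];cv2.imwrite('pics/w15c.png',np.hstack([cv2.resize(d['image'],(400,300)),cv2.resize(s[130:430,230:530][:, :],(400,300) if 0 else (300,300))]) if 0 else np.hstack([cv2.resize(d['image'],(400,300)),cv2.resize(s[130:430,210:510],(400,400))[:300]]) if 0 else np.vstack([cv2.resize(d['image'][0:330],(580,299)),cv2.resize(s[130:430,160:740-160],(580,299*420//420))]))"
```

```text
time: 57.25
tool_pos: [579.8, 297.6, 199.1]
tcp_rot: [0.077, 1.567, -2.82]
contact_force: [1.2, 0.3, -0.2]
grip_width: 0.7
time: 57.75
tool_pos: [443.9, 263.8, 280.8]
tcp_rot: [-2.934, 1.568, 0.451]
contact_force: [0.3, -0.0, 1.0]
grip_width: 0.5
time: 58.25
tool_pos: [445.6, 264.1, 279.9]
tcp_rot: [-0.945, 1.571, 2.44]
contact_force: [-0.3, -0.5, 0.2]
grip_width: 0.1
{'time': np.float64(58.25), 'tool_pos': array([445.569, 264.072, 279.896]), 'tcp_rot': array([-0.945,  1.571,  2.44 ]), 'contact_force': array([-0.295, -0.452,  0.239]), 'grip_width': np.float64(0.111), 'joint_positions': array([0.387, 0.308, 1.494, 0.   , 1.339, 1.714])}
tri [608.5  67.7 226.6] fit [6.0796e+02 6.8670e+01 2.0000e-02] 18.1
tri [602.4 -47.7 227. ] fit [602.1  -47.04  -0.  ] 19.2
tri [ 596.5 -160.2  226.9] fit [ 5.9634e+02 -1.6015e+02  1.0000e-02] 21.1
tri [ 590.3 -276.8  226.6] fit [ 5.8963e+02 -2.7635e+02 -4.0000e-02] 26.0
```

View pics/w15c.png

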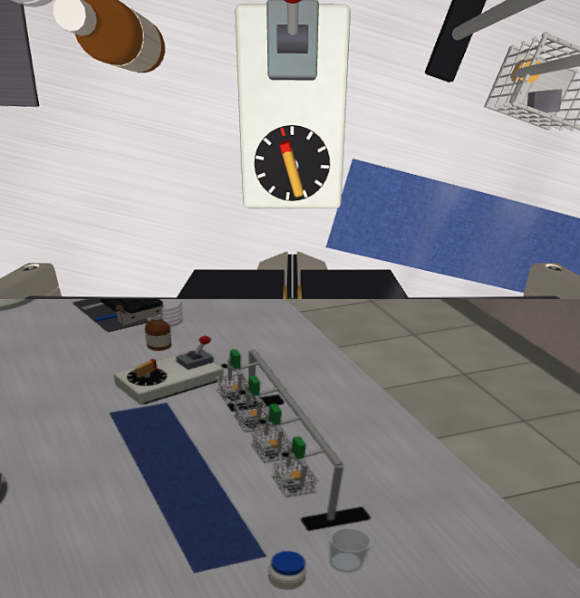

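Lever is over to the far side, the key's red end is on the tick, all four baskets hang still, and jar, beaker and bottle are standing. One numeric check on the bystanders (image difference against the start), then hand in.

```bash
python3 -c "
from h import *
for a,b,rs in(('scene0','p15s',{'jar':(370,415,165,205),'beaker':(384,436,205,246)}),('side0','p15d',{'jar':(380,420,350,386),'beaker':(360,405,395,430),'bottle':(143,184,262,288)})):
    A,B=load(a)['image'].astype(int),load(b)['image'].astype(int)
    for n,(r0,r1,c0,c1) in rs.items(): print(a,n,abs(A-B)[r0:r1,c0:c1].mean().round(2))
    print('ref',abs(A-B)[440:,40:120].mean().round(2))
workorder.close_job()"
```

```text
scene0 jar 2.44
scene0 beaker 2.13
ref 2.61
side0 jar 2.66
side0 beaker 3.17
side0 bottle 6.45
ref 3.34
the job is handed in; nothing more can be done
```

The job is handed in: all four baskets hang, the timer is wound, and the start lever is pushed over to its stop. It took about 58 s of robot time.

- **Baskets:** One basket hangs on each of the four hooks. Basket C was knocked about 5 cm aside during the run, so I found it again before gripping it. In the last check the grips were within 1 mm of where they were before winding. Each was centred within 3 mm of its hook, with the bar at about the 198 mm saddle height.
- **Timer key:** I wound it clockwise in three part turns of 105°, 105° and about 100°, until it hit its stop. The torque jumped from about 0.15 to 0.65 N m there, and the last pictures show the red end on the red tick.
- **Start lever:** I pushed it away from the key until the force rose to about 20 N with no more travel. The last picture shows it leaning to the far side. The gripper then backed off and touched nothing.
- **Beaker, bottle and jar:** The beaker and jar showed no change from the start beyond image noise. The bottle's patch in the side view changed more (6.45 against a noise level of 3.3). I think this is the arm's shadow or its new pose close by. The bottle looks upright and about where it was, and the gripper kept above it, but I did not measure its final position before handing in.

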